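# Book in trunnion shafts on the V-rack with the code scanner

## Task

Lay every trunnion shaft that is on the blue mat into its own groove of the blue V-rack, across both rails, hub between the rails, so it cannot roll. When all are cradled, take the yellow scanner and scan the shafts one after another in job-card order - red, yellow, green, blue, skipping those not there - each time aiming the slanted red window's beam at the hub's label from about 10 cm away and holding it still for a second. Then lay the scanner flat on its black charging pad again, centred and in line with it, and leave the aerosol can, the gear and the carton alone.

Things in the scene. Friction and masses are not known exactly. Their poses are not given: they have to be found in the camera images.
- shaft_red: Aluminium shaft with red rings near both ends; may be absent. 110 mm long along its x: square hub 36 x 36 x 36 mm in the middle, a round journal 26 mm diameter, 37 mm long, on each side. Origin in the hub's middle, 18 mm above the bench at the start (lying on the hub). All four long hub sides carry the same 30 mm code label: any side may face up, either end either way. 0.25 to 0.5 kg.
- shaft_yellow: Aluminium shaft with yellow rings near both ends; may be absent. 110 mm long along its x: square hub 36 x 36 x 36 mm in the middle, a round journal 26 mm diameter, 37 mm long, on each side. Origin in the hub's middle, 18 mm above the bench at the start (lying on the hub). All four long hub sides carry the same 30 mm code label: any side may face up, either end either way. 0.25 to 0.5 kg.
- shaft_green: Aluminium shaft with green rings near both ends; may be absent. 110 mm long along its x: square hub 36 x 36 x 36 mm in the middle, a round journal 26 mm diameter, 37 mm long, on each side. Origin in the hub's middle, 18 mm above the bench at the start (lying on the hub). All four long hub sides carry the same 30 mm code label: any side may face up, either end either way. 0.25 to 0.5 kg.
- shaft_blue: Aluminium shaft with blue rings near both ends; may be absent. 110 mm long along its x: square hub 36 x 36 x 36 mm in the middle, a round journal 26 mm diameter, 37 mm long, on each side. Origin in the hub's middle, 18 mm above the bench at the start (lying on the hub). All four long hub sides carry the same 30 mm code label: any side may face up, either end either way. 0.25 to 0.5 kg.
- rack: Fixed V-rack, base 110 (x) x 310 (y) x 8 mm, origin under its centre, z up. Two 18 mm rails along y at x = -34 and +34 mm (50 mm gap between), tops z = 43 mm, each with four 90-degree V-grooves at y = -112.5, -37.5, 37.5, 112.5 mm, bottoms z = 25 mm, 36 mm wide at the top. A cradled shaft lies along the rack's x, its origin at x = 0 (7 mm play each way), a groove's y, z = 43.4 mm.
- scanner: Loose hand scanner, 0.25 kg, 160 mm long along its x axis, flat underside. Origin on the underside; x points to the nose, z up as it lies. Black rubber handle 32 mm wide (y) and 34 mm high from x = -80 to +30 mm; yellow head 46 mm wide and 40 mm high from x = 30 to 78 mm. Balances near x = +5 mm: grip the handle there from above.
- scanner_window (a point): Middle of the scanner's slanted red window, at (82, 0, 13) mm in the scanner's frame. The point's x axis is the beam: out of the nose, forward and 45 degrees down (scanner direction (0.707, 0, -0.707)); y is the scanner's y. A shaft reads while the middle of its hub lies 60 to 150 mm along the beam and within 15 mm of it to either side.
- pad: Fixed black charging pad with two green lines, 190 (x) x 80 (y) x 5 mm, origin at the centre of the underside. The scanner starts lying on it along x (or nearly); its underside is then at z = 5 mm.
- aerosol: Bystander: standing white aerosol can, 56 mm diameter, 150 mm high, origin at its foot. Leave alone.
- gear: Bystander: dark gear lying flat, 94 mm diameter, 14 mm high, origin at its underside. Leave alone.
- carton: Bystander: open cardboard carton 80 x 100 x 60 mm, origin at its underside. Leave alone.
There are look-alikes about, which are no part of the job. Leave any orange or purple look-alike of the shaft_green alone.

How it is judged:
By the outcome, as a careful person would: the job done as asked, in the order asked, and still so for the second after the job is handed in, with the robot touching nothing.
Of shaft_red, shaft_yellow, shaft_green, shaft_blue only 3 to 4 are there at a start; the rules pass over those that are not, and their reading is None.
At some moment in a run one of shaft_red, shaft_yellow, shaft_green, shaft_blue, scanner may be knocked a few centimetres aside while the robot is not near it.
Once in a run the grip may slacken for a moment while it holds something.
It also fails if it takes over 210 s, if anything falls off the work surface, if the arm or the gripper's body presses on something with over 40 N, if the wrist force passes 120 N, or if a joint passes its speed limit or range.

## Robot

A 6-joint arm with a two-finger parallel gripper is mounted at the origin on the work surface. World frame = base frame: x ahead of the robot, y to its left, z up, the work surface at z = 0. Lengths are in mm, angles in degrees, forces in N, time in s.
With the tool pointing down it reaches from about 425 to 925 mm from the base axis. Payload 12.5 kg.
Tool frame: the origin (TCP) lies on the centre line of the jaws, within the pads' length; the fingertips stand 14 mm ahead of it and the grasp point (between the pads) lies 5 mm behind it; z points along the fingers, y is the direction in which the jaws open and shut (so a half turn about z gives the same grasp; the last joint's range is limited). The gripper opens to 85 mm and grips with 20 to 120 N. Pads are 22 mm wide; open, the fingers measure 114 mm over their backs; the gripper's body (76 mm by 85 mm) begins 54 mm behind the grasp point. The pads swing forward as they close: fully open they stand 13 mm farther back than shut.
Start: joints at [-72.628, 28.126, 89.318, -0, 62.55, -6.05], TCP at [248.466, -573.505, 245.327] pointing down, gripper open.
Joint ranges: [-177.58, 177.58], [-47.91, 125.51], [2.72, 160], [-65.01, 245.01], [3.68, 167.84], [-153.87, 153.87]. Speed limits (degrees/s): [127.2, 127.2, 159.86, 180, 180, 180].

## Interface

Orientations are given as a 3x3 rotation matrix whose columns are the frame's x, y, z axes.
In Python, from rig import bot gives the robot as it stands. The module is installed in compiled form; this text tells all that it offers.
- The arm moves only by the tool servo_tool, never from a script. Its argument "motion" is text: rows parted by semicolons, each of 6 numbers parted by spaces: the shift along the tool's x, y, z in mm, then the turn, a rotation vector about the tool's x, y, z in rad. A call has 1 to 10 rows; each row shifts and turns the commanded pose from where the row before left it, along the tool's axes as they then stand; what a row does not reach is not made up. A row lasts 1/12 s, in which the tool goes at most 41.7 mm and 7.16 degrees, less where a joint would pass 70% of its speed; a pose out of reach is approached as far as the arm can. A call is refused whole if a number of a shift passes 41.7 or a number of a turn 0.125, either way. A call with a gripper value outside its range is refused whole. "claw" is the closure in counts, from 0 (fully open) to 255 (shut), set as the call begins (left out, the last holds). The fingers move at their own pace and stop on an object; "force" is the grip in N (left out, the last holds). Time passes only in rows, so rows that do not move let the fingers close. It gives the time, the measured TCP pose, the force and the opening at its end, in the units of the state.
- bot.observe(): the state, without advancing time (a new reading comes with each control period).
- bot.snapshot(name): name is "side" or "top"; returns a dict with "color" (480x640x3 uint8, red, green, blue), "z_map" (480x640 float32, mm along the optical axis (not along the pixel's ray), 0 where there is no reading), "camera_matrix" (3x3 intrinsics, pixels), "xyz" and "rotation" of the camera in the world. Camera axes: x right, y down, z forward; pixel columns grow to the right and rows downward; lengths in mm; the calibration is good to about 2 mm. A picture is of the moment at which its call begins.
- bot.finish_job(): hands the job in, once; it reports no verdict.
The state is a dict: "time_s": time; "joint_positions": joint angles; "dq": joint speeds; "effort": joint torques, N m; "tool_pos": TCP position; "ee_rot": TCP orientation; "ft_force": force on the tool from outside, world axes, zero at the start; "moment": the same for the moment, N m; "width": opening from 0.0 (shut) to 1.0 (fully open).
Only numpy, scipy, OpenCV 4.12 (cv2) and the standard library are available. Lean on these libraries where they do the work, as an engineer would, in place of code of your own. Each camera call takes 0.05 s, during which the arm holds its last target. There are 200 camera calls.

## Working session

There is one attempt and no reset: what is moved stays moved. The work goes in short steps, Python scripts to look and compute and a tool call to move; the robot and the scene stay as the last step left them, time stands still between calls to the robot, and variables do not carry over. Pictures are saved under pics/ and viewed, about 12 in all and at most 16, crops included, and the job is handed in when it is done.

Besides the shell and the picture viewer there is one more tool, called after "Call:" in YAML: its name, and indented under it one key for each argument. servo_tool: Moves the arm, as the interface text tells. Its arguments: {"type":"object","properties":{"motion":{"type":"string"},"claw":{"type":"number"},"force":{"type":"number"}},"required":["motion"]}

```bash
mkdir -p pics; cat > h.py <<'E'
import numpy as np, cv2
from rig import bot
def snap(n):
    s=bot.snapshot(n); s['K']=np.array(s['camera_matrix']);s['R']=np.array(s['rotation']);s['t']=np.array(s['xyz']);return s
def cloud(s):
    K=s['K'];v,u=np.mgrid[:480,:640];z=s['z_map']
    p=np.stack([(u-K[0,2])/K[0,0]*z,(v-K[1,2])/K[1,1]*z,z],-1)
    return p@s['R'].T+s['t']
def save(s,n): cv2.imwrite('pics/'+n,cv2.cvtColor(s['color'],cv2.COLOR_RGB2BGR))
def ray(s,u,v,h):
    d=s['R']@np.linalg.inv(s['K'])@np.array([u,v,1.]); return s['t']+d*(h-s['t'][2])/d[2]
E
python3 - <<'E'
from h import *
o=bot.observe();print(o)
for n in('top','side'):
    s=snap(n);save(s,n+'0.png');print(n,s['t'],s['R'],s['K']);np.save(n+'0.npy',cloud(s))
E
```

```text
{'time_s': 0.0, 'joint_positions': array([-7.26287074e+01,  2.81667359e+01,  8.93498149e+01, -1.22625653e-03,
        6.25513353e+01, -6.04957639e+00]), 'dq': array([-0.00394048, -0.02245791,  0.06849524, -0.01406335,  0.02775364,
       -0.07547921]), 'effort': array([ 2.03197065e-03, -6.18440223e+01, -2.61585957e+01, -2.76067135e-05,
        4.08273205e-03, -1.66179211e-05]), 'tool_pos': array([ 248.38717925, -573.28950736,  244.70153769]), 'ee_rot': array([[ 9.17606004e-01,  3.97490984e-01, -3.71874049e-04],
       [ 3.97491144e-01, -9.17605321e-01,  1.12512417e-03],
       [ 1.05993107e-04, -1.18023733e-03, -9.99999298e-01]]), 'ft_force': array([-0.48564863,  0.83467072, -0.19302583]), 'moment': array([ 0.02867762,  0.01598189, -0.07729175]), 'width': 1.002129641348202}
top [ 400.62668889    5.88369486 1110.50360712] [[ 0.01133994 -0.99530593  0.096112  ]
 [-0.99986243 -0.01245022 -0.01096003]
 [ 0.0121052  -0.09597449 -0.99531018]] [[442.04546495   0.         317.78409279]
 [  0.         442.04546495 238.06340914]
 [  0.           0.           1.        ]]
side [-41.93244466 732.67870399 673.50018871] [[-0.80263613 -0.31196805  0.50838094]
 [-0.59617102  0.44652587 -0.66722917]
 [-0.01885106 -0.83862422 -0.54438411]] [[482.10848323   0.         322.26432912]
 [  0.         482.10848323 237.27138468]
 [  0.           0.           1.        ]]
```

View pics/top0.png

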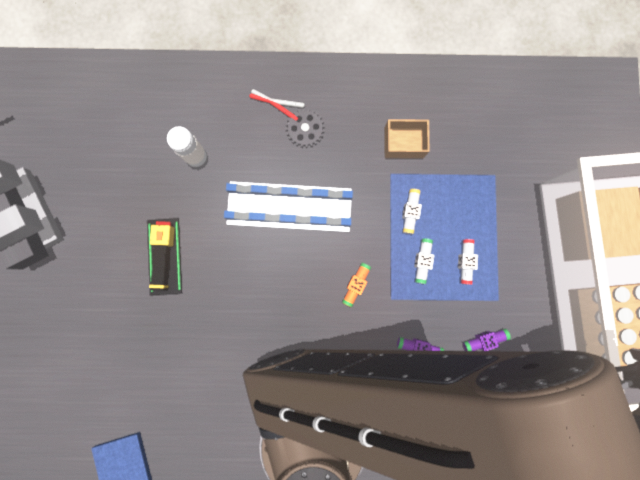

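View pics/side0.png

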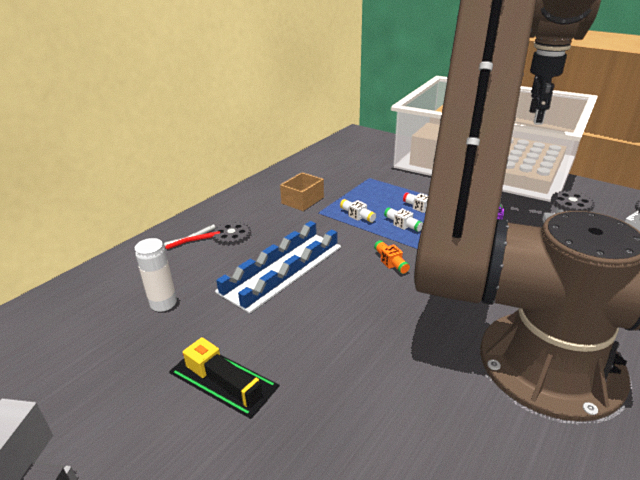

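Top view: three shafts lie on the mat. Yellow-ringed is at (412,211), green-ringed at (425,261) and red-ringed at (468,261), all with white bodies. The look-alikes are orange at (357,285) and purple at (420,347) and (488,341), all off the mat, so they are not part of the job. The rack is at (289,207), the scanner and pad at (163,256) with the nose up (+x). The mat is fully visible and has no blue shaft on it. The side view shows the same layout, with red partly behind the arm.

```bash
cat >> h.py <<'E'
def rects(P,m,h,minpx=40,tag=''):
    "connected blobs of mask m -> world xy rect of the points"
    n,l,st,_=cv2.connectedComponentsWithStats(m.astype(np.uint8))
    out=[]
    for i in range(1,n):
        if st[i,4]<minpx: continue
        q=P[l==i]; r=cv2.minAreaRect(q[:,:2].astype(np.float32))
        out.append((r,np.median(q[:,2]),st[i])); print(tag,'c',np.round(r[0],1),'size',np.round(r[1],1),'ang',round(r[2],1),'zmed/95',np.round([np.median(q[:,2]),np.percentile(q[:,2],95)],1),'px',st[i])
    return out
E
python3 - <<'E'
from h import *
for n in('top','side'):
    P=np.load(n+'0.npy');im=cv2.imread(f'pics/{n}0.png');hsv=cv2.cvtColor(im,cv2.COLOR_BGR2HSV)
    z=P[...,2]; x,y=P[...,0],P[...,1]
    print(n,'bench z',np.median(z[(abs(x-450)<40)&(abs(y-280)<20)&(z<10)]))
    mat=(x>330)&(x<620)&(y<-120)&(y>-440)
    rects(P,mat&(z>9)&(z<60),0,60,'shaft')
    rk=(x>380)&(x<600)&(y<215)&(y>-80)&(z>2)&(z<60)
    rects(P,rk,0,300,'rack')
    blue=rk&(hsv[...,0]>95)&(hsv[...,0]<130)&(hsv[...,1]>120)
    rects(P,blue&(z>38),0,8,'tooth')
    sc=(x>250)&(x<500)&(y>300)&(y<480)
    rects(P,sc&(z>15)&(z<60),0,100,'scanner')
    rects(P,sc&(hsv[...,0]>50)&(hsv[...,0]<75)&(hsv[...,1]>120),0,20,'padline')
    rects(P,sc&(hsv[...,0]>20)&(hsv[...,0]<33)&(hsv[...,1]>120),0,20,'yell')
    rects(P,(x>450)&(y>200)&(y<420)&(z>20)&(x<750),0,100,'can')
im=cv2.imread('pics/top0.png');cv2.imwrite('pics/crop1.png',cv2.resize(im[160:320,340:520],None,fx=4,fy=3.7,interpolation=cv2.INTER_CUBIC))
E
```

```text
top bench z -0.23903944011374278
shaft c [ 571.2 -237.2] size [ 37.3 101.7] ang 81.4 zmed/95 [31.6 38.7] px [402 194  19  40 518]
shaft c [ 452.1 -267.6] size [ 37.6 110.3] ang 77.8 zmed/95 [31.1 38.9] px [415 239  19  45 581]
shaft c [ 451.4 -374.9] size [109.2  37.2] ang 1.6 zmed/95 [30.6 38.2] px [458 240  19  45 595]
rack c [557.8  67.7] size [294.4  84.5] ang 89.9 zmed/95 [ 9.3 43.9] px [ 228  201  121   35 3272]
scanner c [436.7 375.6] size [125.9  45. ] ang 0.8 zmed/95 [38.6 46.2] px [149 238  24  53 900]
yell c [484.8 372.4] size [15.8 43.3] ang 21.7 zmed/95 [40.7 46.6] px [151 238  22   8  59]
yell c [383.6 379.7] size [33.3  7.8] ang 85.5 zmed/95 [39.1 42.6] px [150 284  18   5  43]
can c [711.3 306.5] size [54.8 53.3] ang 1.3 zmed/95 [139.6 152.4] px [167 127  38  39 935]
can c [495.8 377. ] size [89.9 48.2] ang 0.5 zmed/95 [42.1 47.9] px [150 222  23  37 685]
side bench z -1.1806069143481182
shaft c [ 468.5 -373.4] size [42.6 75.3] ang 89.0 zmed/95 [25.7 35.1] px [403 193  25  18 268]
shaft c [ 568.6 -234.7] size [ 40.7 102.7] ang 81.2 zmed/95 [26.1 34.9] px [343 200  33 
[... 819 characters left out ...]
5.4 zmed/95 [4.3 7.4] px [225 358  49  28 172]
padline c [434.  411.1] size [131.7   8.3] ang 4.3 zmed/95 [4.4 6.3] px [189 379  60  35 245]
yell c [488.1 380.7] size [46.6 26. ] ang 83.7 zmed/95 [41.3 45.2] px [193 345  27  34 395]
yell c [388.7 370.4] size [22.3 62.8] ang 21.7 zmed/95 [38.1 40.8] px [241 377  18  30 156]
can c [708.  311.3] size [54.4 56.8] ang 32.7 zmed/95 [101.  149.4] px [ 135  239   40   67 1822]
can c [625.4 211.8] size [24.5 21.1] ang 87.5 zmed/95 [35.5 43.1] px [216 275  16  16 165]
can c [556.6 213.7] size [26.8 20.8] ang 88.1 zmed/95 [36.6 43. ] px [238 287  16  18 189]
can c [490.  379.7] size [47.5 80.1] ang 89.2 zmed/95 [41.3 46. ] px [ 183  338   46   40 1022]
```

View pics/crop1.png

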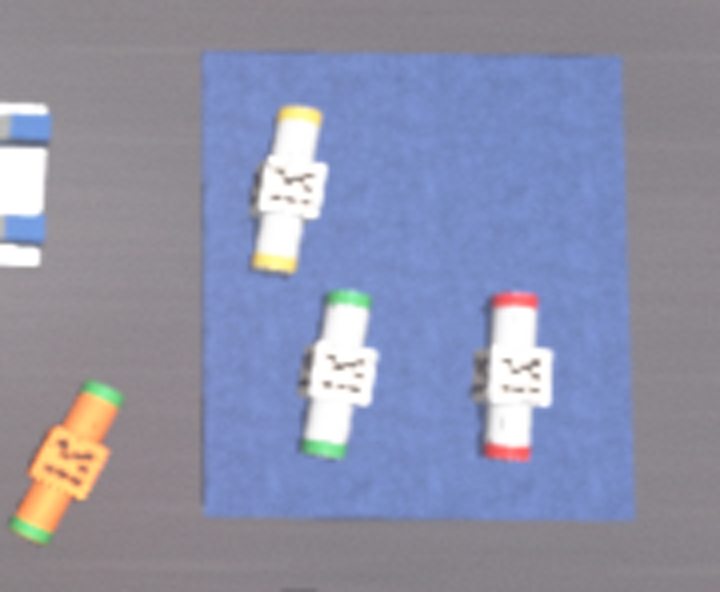

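Confirmed in the crop: yellow (288,188), green (345,372) and red (518,376) are white shafts on the mat. Orange is off the mat.

```bash
cat >> h.py <<'E'
from scipy.spatial.transform import Rotation as Ro
def plan(x,y,z,yaw):
    "shift in present tool axes (then turn about tool z, deg) to tool-down pose with tool x at yaw"
    o=bot.observe();R=np.array(o['ee_rot']);p=np.array(o['tool_pos'])
    a=np.radians(yaw);T=np.array([[np.cos(a),np.sin(a),0],[np.sin(a),-np.cos(a),0],[0,0,-1]])
    print('t',round(o['time_s'],2),'pos',p.round(1),'shift',(R.T@(np.array([x,y,z])-p)).round(1),'turn',Ro.from_matrix(R.T@T).as_rotvec().round(3),'w',round(o['width'],3),'F',np.round(o['ft_force'],1))
E
python3 - <<'E'
from h import *
def fit(P,t):
    m=np.median(P,0);c=P[:,:2].mean(0);w,v=np.linalg.eigh(np.cov(P[:,:2].T));d=v[:,1];d=d*np.sign(d[np.argmax(abs(d))])
    print(t,'c',c.round(1),'ang',np.degrees(np.arctan2(d[1],d[0])).round(2),'n',len(P),'ext',np.ptp((P[:,:2]-c)@d).round(1))
for n in('top','side'):
    P=np.load(n+'0.npy');im=cv2.imread(f'pics/{n}0.png');hsv=cv2.cvtColor(im,cv2.COLOR_BGR2HSV).astype(int)
    H,S,V=hsv[...,0],hsv[...,1],hsv[...,2];x,y,z=np.moveaxis(P,-1,0)
    for nm,hm in(('red',(H<6)|(H>174)),('yel',(H>15)&(H<32)),('grn',(H>45)&(H<85))):
        m=hm&(S>100)&(V>70)&(x>390)&(x<640)&(y<-190)&(y>-420)&(z>9)
        k,l,st,ce=cv2.connectedComponentsWithStats(m.astype(np.uint8))
        c=[P[l==i].mean(0) for i in range(1,k) if st[i,4]>5]
        print(n,nm,[q.round(1) for q in c], [ (np.add(c[0],c[1])/2).round(1), np.degrees(np.arctan2(*(c[0]-c[1])[1::-1])).round(1)] if len(c)==2 else '')
    blue=(x>500)&(x<680)&(y>-110)&(y<240)&(H>95)&(H<130)&(S>90)&(z>36)
    for lo,hi in((500,580),(590,680)): 
        q=P[blue&(x>lo)&(x<hi)]
        if len(q)>10: fit(q,n+' rail')
    rects(P,blue,0,8,'tooth')
    b=(x>500)&(x<680)&(y>-110)&(y<240)&(z>4)&(z<60);rects(P,b,0,200,'rackall')
    g=(x>300)&(x<560)&(y>300)&(y<450)&(H>45)&(H<80)&(S>90)&(V>60)&(z<15)
    k,l,st,_=cv2.connectedComponentsWithStats(cv2.dilate(g.astype(np.uint8),np.ones((5,5))))
    for i in range(1,k):
        q=P[g&(l==i)]
        if len(q)>15: fit(q,n+' padline')
    dk=(x>300)&(x<560)&(y>310)&(y<450)&(z>15)
    rects(P,dk,0,100,'scn')
E
```

```text
top red [array([ 502.9, -378.2,   28.9]), array([ 402.2, -370.9,   28.8])] [array([ 452.6, -374.5,   28.8]), np.float64(-4.2)]
top yel [array([ 627.1, -238.7,   29.3]), array([ 625.9, -254.2,   29.4]), array([ 528.6, -222.5,   26.8]), array([ 526. , -237.7,   27.5])] 
top grn [array([ 503.2, -275.5,   29.3]), array([ 403.4, -258.6,   29.3])] [array([ 453.3, -267.1,   29.3]), np.float64(-9.6)]
top rail c [551.9  70.6] ang 87.24 n 401 ext 308.4
top rail c [619.9  67.5] ang 87.37 n 403 ext 308.8
tooth c [625.9 209. ] size [16.4 22.7] ang 3.3 zmed/95 [43.7 46.9] px [226 184  10   7  66]
tooth c [622.6 140.7] size [15.8 36.9] ang 1.5 zmed/95 [43.  46.1] px [251 186  16   7  95]
tooth c [619.7  66. ] size [13.7 34.6] ang 0.5 zmed/95 [43.3 46. ] px [282 188  15   6  87]
tooth c [616.4  -9.8] size [35.3 16.3] ang 85.8 zmed/95 [43.1 46. ] px [313 189  15   8  93]
tooth c [613.1 -77.3] size [16.1 22.3] ang 1.3 zmed/95 [43.1 46.6] px [343 191  10   7  62]
tooth c [558.7 211.9] size [25.  15.8] ang 78.5 zmed/95 [42.6 46.5] px [224 211  10   8  65]
tooth c [555.4 144. ] size [36.3 15.5] ang 86.2 
[... 1566 characters left out ...]
[284 255  16  12  97]
tooth c [622.3 141.9] size [38.8 23.3] ang 82.5 zmed/95 [41.1 43.3] px [238 259  18  13 111]
tooth c [553.6 146.8] size [38.4 20.1] ang 88.0 zmed/95 [41.1 43.4] px [260 270  18  13 118]
tooth c [625.  210.5] size [26.7 20.1] ang 82.9 zmed/95 [41.6 43.3] px [216 275  14  10  84]
tooth c [557.  214.2] size [18.8 26.3] ang 0.4 zmed/95 [41.2 43.5] px [239 287  13  12  92]
rackall c [578.5  70.5] size [314.8 111.4] ang 85.2 zmed/95 [21.5 42. ] px [ 216  221  125   91 4705]
side padline c [423.2 341.6] ang 4.04 n 166 ext 115.0
side padline c [450.5 412.4] ang 4.77 n 321 ext 172.4
scn c [450.1 380.2] size [ 47.5 159.9] ang 89.2 zmed/95 [38.  45.2] px [ 183  338   79   66 2137]
```

Call:
servo_tool:
  motion: "0 0 0 0 0 0.1; 0 0 0 0 0 0.1; 0 0 0 0 0 0.1; 0 0 0 0 0 0.1; 0 0 0 0 0 0.06"
  claw: 0
  force: 60

```text
time_s: 0.52
tool_pos: [248.4, -573.4, 245.0]
ee_rot: [[0.998, -0.057, -0.0], [-0.057, -0.998, 0.001], [-0.0, -0.001, -1.0]]
ft_force: [0.0, -0.9, 0.2]
width: 1.0
```

Call:
servo_tool:
  motion: "24 -26.4 15.6 0 0 0;24 -26.4 15.6 0 0 0;24 -26.4 15.6 0 0 0;24 -26.4 15.6 0 0 0;24 -26.4 15.6 0 0 0;24 -26.4 15.6 0 0 0;24 -26.4 15.6 0 0 0;24 -26.4 15.6 0 0 0;0 0 0 0 0 0;0 0 0 0 0 0"

```text
time_s: 1.35
tool_pos: [451.8, -370.8, 119.4]
ee_rot: [[0.999, -0.048, -0.002], [-0.048, -0.999, 0.001], [-0.002, -0.001, -1.0]]
ft_force: [-0.4, -0.9, -0.7]
width: 0.999
```

```bash
python3 - <<'E'
from h import *
plan(452,-373.5,20,-3.5)
for n in('top','side'): save(snap(n),n+'1.png')
a=cv2.imread('pics/side1.png')[120:300,280:520];cv2.imwrite('pics/c2.png',cv2.resize(a,None,fx=3,fy=3))
E
```

```text
t 1.35 pos [ 451.8 -370.8  119.4] shift [ 0.4  2.9 99.4] turn [-0.001  0.002  0.013] w 0.999 F [-0.4 -0.9 -0.7]
```

View pics/c2.png

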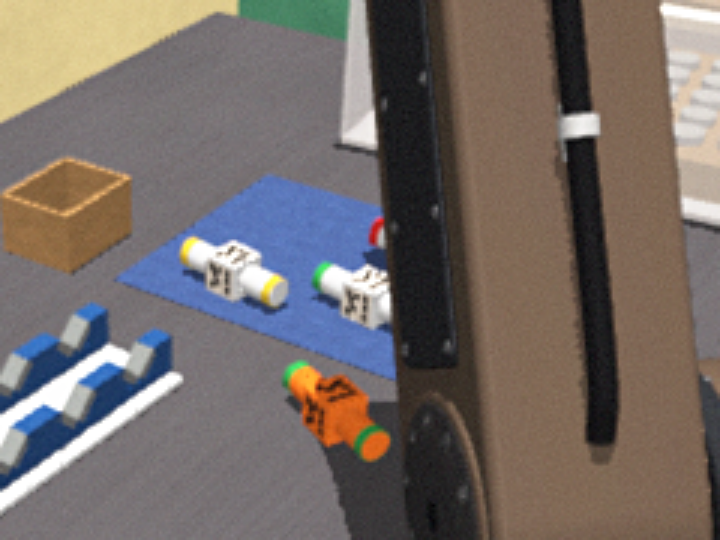

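The side crop shows yellow at (233,270) and green at (360,290) unmoved, with red hidden behind the arm. Descending on red now.

Call:
servo_tool:
  motion: "0.2 1.4 20 0 0 0.01;0.2 1.5 20 0 0 0;0 0 20 0 0 0;0 0 20 0 0 0;0 0 14 0 0 0;0 0 5 0 0 0;0 0 0 0 0 0"

```text
time_s: 2.03
tool_pos: [450.3, -376.1, 20.9]
ee_rot: [[0.998, -0.063, -0.001], [-0.063, -0.998, 0.001], [-0.001, -0.001, -1.0]]
ft_force: [-0.3, -0.1, 0.7]
width: 1.0
```

Call:
servo_tool:
  motion: "0 0 0 0 0 0;0 0 0 0 0 0;0 0 0 0 0 0;0 0 0 0 0 0;0 0 0 0 0 0;0 0 0 0 0 0;0 0 0 0 0 0;0 0 0 0 0 0;0 0 0 0 0 0;0 0 0 0 0 0"
  claw: 255
  force: 70

```text
time_s: 2.87
tool_pos: [451.7, -375.8, 22.7]
ee_rot: [[0.998, -0.061, 0.001], [-0.061, -0.998, -0.002], [0.001, 0.002, -1.0]]
ft_force: [-1.0, -0.0, 7.3]
width: 0.412
```

Call:
servo_tool:
  motion: "0 0 -10 0 0 0;0 0 -20 0 0 0;0 0 -30 0 0 0;0 0 -30 0 0 0;0 0 -20 0 0 0;0 0 -10 0 0 0;0 0 0 0 0 0;0 0 0 0 0 0"

```text
time_s: 3.53
tool_pos: [451.0, -375.0, 141.3]
ee_rot: [[0.998, -0.061, -0.0], [-0.061, -0.998, 0.0], [-0.0, -0.0, -1.0]]
ft_force: [-0.7, -0.9, -3.9]
width: 0.408
```

```bash
python3 - <<'E'
from h import *
plan(589.9,181.1,140,-2.7)
E
```

```text
t 3.53 pos [ 451.  -375.   141.3] shift [ 104.6 -563.6    1.3] turn [-0.     0.    -0.014] w 0.408 F [-0.7 -0.9 -3.9]
```

Call:
servo_tool:
  motion: "3 -15 0 0 0 0;6 -30 0 0 0 0;6 -32 0 0 0 0;6 -32 0 0 0 0;6 -32 0 0 0 0;6 -32 0 0 0 0;6 -32 0 0 0 0;6 -32 0 0 0 0;6 -32 0 0 0 0;6 -32 0 0 0 0"

```text
time_s: 4.37
tool_pos: [525.9, -76.0, 139.9]
ee_rot: [[0.998, -0.061, -0.003], [-0.061, -0.998, 0.001], [-0.003, -0.001, -1.0]]
ft_force: [1.7, -0.5, -3.3]
width: 0.407
```

Call:
servo_tool:
  motion: "6 -32 0 0 0 0;6 -32 0 0 0 0;6 -32 0 0 0 0;6 -32 0 0 0 0;6 -32 0 0 0 0;6 -32 0 0 0 0;6 -32 0 0 0 0;4 -27 0 0 0 -0.014;0 -11 0 0 0 0;0 0 0 0 0 0"

```text
time_s: 5.2
tool_pos: [587.2, 182.9, 139.6]
ee_rot: [[0.999, -0.044, -0.003], [-0.044, -0.999, -0.0], [-0.003, 0.0, -1.0]]
ft_force: [-0.4, -0.4, -3.3]
width: 0.409
```

```bash
python3 - <<'E'
from h import *
plan(589.9,181.1,49,-2.7)
for n in('top','side'):
    s=snap(n);save(s,n+'2.png');P=cloud(s)
    hsv=cv2.cvtColor(s['color'],cv2.COLOR_RGB2HSV);m=((hsv[...,0]<6)|(hsv[...,0]>174))&(hsv[...,1]>100)&(hsv[...,2]>70)&(P[...,2]>80)&(P[...,2]<200)&(P[...,1]>80)&(P[...,1]<280)
    rects(P,m,0,5,n)
E
```

```text
t 5.2 pos [587.2 182.9 139.6] shift [ 3.   1.7 90.6] turn [0.    0.003 0.003] w 0.409 F [-0.4 -0.4 -3.3]
side c [611.3 213.6] size [ 5.3 68.5] ang 52.3 zmed/95 [133.5 177.4] px [218 235   4   6  14]
side c [536.2 188.5] size [10.2 24.4] ang 3.4 zmed/95 [142.4 148.3] px [252 245   9  13  46]
```

View pics/side2.png

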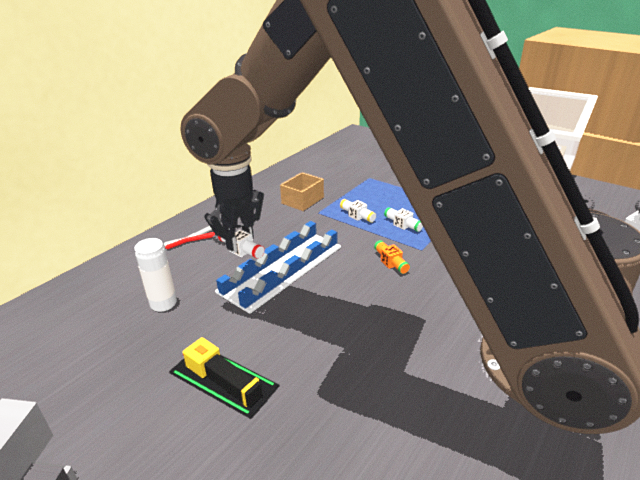

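Red is held level at (240,243) in the side view, above the far-left groove. Yellow (357,211) and green (403,219) are still on the mat. Lowering.

Call:
servo_tool:
  motion: "1 0.8 20 0 0 0;1 0.8 20 0 0 0;0.5 0 20 0 0 0;0 0 12 0 0 0;0 0 8 0 0 0;0 0 4 0 0 0;0 0 2 0 0 0;0 0 2 0 0 0;0 0 2 0 0 0;0 0 1 0 0 0"

```text
time_s: 6.13
tool_pos: [591.0, 178.7, 50.9]
ee_rot: [[0.999, -0.047, 0.001], [-0.047, -0.999, 0.0], [0.001, -0.0, -1.0]]
ft_force: [0.3, 0.1, -2.7]
width: 0.403
```

Call:
servo_tool:
  motion: "-0.5 -1 1 0 0 0;0 0 1 0 0 0;0 0 1 0 0 0;0 0 0 0 0 0;0 0 0 0 0 0"

```text
time_s: 6.55
tool_pos: [590.6, 179.5, 48.2]
ee_rot: [[0.999, -0.047, 0.001], [-0.047, -0.999, -0.0], [0.001, 0.0, -1.0]]
ft_force: [-2.6, -3.3, 5.9]
width: 0.405
```

Call:
servo_tool:
  motion: "0 0 0 0 0 0;0 0 0 0 0 0;0 0 0 0 0 0;0 0 0 0 0 0;0 0 0 0 0 0;0 0 0 0 0 0"
  claw: 100

```text
time_s: 7.05
tool_pos: [590.3, 179.7, 47.4]
ee_rot: [[0.999, -0.047, -0.0], [-0.047, -0.999, -0.0], [-0.0, 0.0, -1.0]]
ft_force: [-0.5, -0.3, 0.4]
width: 0.61
```

Call:
servo_tool:
  motion: "0 0 -5 0 0 0;0 0 -10 0 0 0;0 0 -20 0 0 0;0 0 -30 0 0 0;0 0 -30 0 0 0;0 0 -10 0 0 0;0 0 0 0 0 0"

```text
time_s: 7.63
tool_pos: [591.4, 179.9, 156.1]
ee_rot: [[0.999, -0.047, 0.006], [-0.047, -0.999, 0.001], [0.006, -0.001, -1.0]]
ft_force: [-0.1, -0.5, 0.6]
width: 0.608
```

```bash
python3 - <<'E'
from h import *
plan(575.5,-237,140,-9)
E
```

```text
t 7.63 pos [591.4 179.9 156.1] shift [  3.7 417.2  15.6] turn [-0.002 -0.005  0.11 ] w 0.608 F [-0.1 -0.5  0.6]
```

Call:
servo_tool:
  motion: "0 20 0 0 0 0;0 38 1 0 0 0;0 38 2 0 0 0;0 38 2 0 0 0;0 38 2 0 0 0;0 38 2 0 0 0;0 38 2 0 0 0;0 38 2 0 0 0;0 38 2 0 0 0;0 38 1 0 0 0"
  claw: 0

```text
time_s: 8.47
tool_pos: [572.3, -183.6, 135.2]
ee_rot: [[0.999, -0.047, -0.002], [-0.047, -0.999, 0.001], [-0.002, -0.001, -1.0]]
ft_force: [0.1, 0.0, -0.1]
width: 1.0
```

Call:
servo_tool:
  motion: "1 30 0 0 0 0;1 18 0 0 0 0;1 6 0 0 0 0.06;0 0 0 0 0 0.05;0 0 0 0 0 0;0 0 0 0 0 0"

```text
time_s: 8.97
tool_pos: [573.3, -235.8, 135.6]
ee_rot: [[0.988, -0.155, -0.001], [-0.155, -0.988, 0.001], [-0.001, -0.0, -1.0]]
ft_force: [-0.3, 0.4, 0.4]
width: 1.003
```

```bash
cat >> h.py <<'E'
def rings(n,s=None):
    s=s or snap(n);P=cloud(s);H,S,V=np.moveaxis(cv2.cvtColor(s['color'],cv2.COLOR_RGB2HSV).astype(int),-1,0);x,y,z=np.moveaxis(P,-1,0)
    for nm,hm in(('red',(H<6)|(H>174)),('yel',(H>15)&(H<32)),('grn',(H>45)&(H<85))):
        m=hm&(S>100)&(V>70)&(x>390)&(x<660)&(y<260)&(y>-420)&(z>9)&(z<90)
        rects(P,m,0,8,n+' '+nm)
    return s
E
python3 - <<'E'
from h import *
plan(575.5,-237,21,-9)
for n in('top','side'): save(rings(n),n+'3.png')
E
```

```text
t 8.97 pos [ 573.3 -235.8  135.6] shift [  2.6   0.8 114.6] turn [-0.     0.001  0.001] w 1.003 F [-0.3  0.4  0.4]
top red c [641.6 176.6] size [22.   6.9] ang 88.8 zmed/95 [54.6 58.8] px [239 179  10   4  29]
top red c [540.8 180.9] size [20.7  7.7] ang 82.3 zmed/95 [55.5 58.2] px [236 220  10   4  30]
side red c [641.7 182.7] size [20.9 10.8] ang 87.2 zmed/95 [52.4 55.9] px [224 263   7  11  29]
side red c [539.5 187.8] size [20.7 13.8] ang 84.6 zmed/95 [51.5 56.5] px [255 280  11  13  46]
side yel c [ 626.9 -237.5] size [ 8.6 13.8] ang 9.3 zmed/95 [20.9 29.2] px [340 200   5   8  19]
side yel c [ 528.  -221.8] size [10.2 21.3] ang 4.6 zmed/95 [24.9 29.1] px [367 212   6   9  27]
side yel c [406.8 -92.2] size [ 6.8 37.2] ang 52.0 zmed/95 [34.1 35.7] px [382 248   7   6  16]
side grn c [ 502.9 -268.6] size [ 9.3 17.9] ang 4.2 zmed/95 [22.4 28.9] px [384 208   6   9  22]
side grn c [ 437.8 -119.3] size [20.6  9.9] ang 67.8 zmed/95 [25.5 30.4] px [374 241   9   8  20]
```

View pics/top3.png

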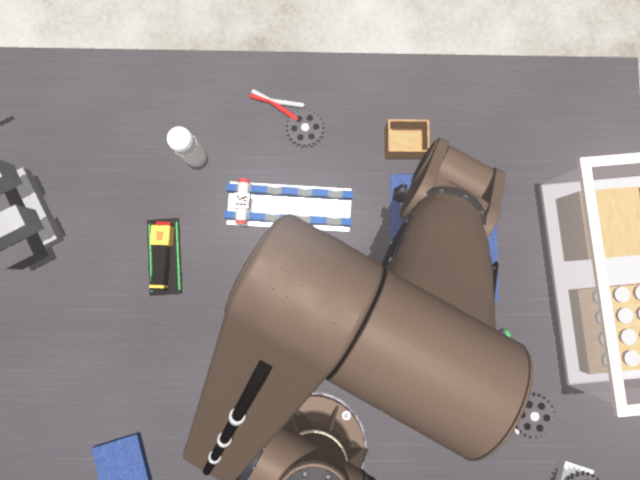

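Top view: red sits across both rails at (242,202). Its ring tops are at z≈55–56, which matches cradled. Yellow's rings are unmoved in the side view, so I'm descending on it.

Call:
servo_tool:
  motion: "1 0.4 20 0 0 0;1 0 25 0 0 0;0 0 25 0 0 0;0 0 20 0 0 0;0 0 12 0 0 0;0 0 8 0 0 0;0 0 3 0 0 0;0 0 0 0 0 0"

```text
time_s: 9.73
tool_pos: [575.7, -236.6, 23.5]
ee_rot: [[0.988, -0.156, -0.0], [-0.156, -0.988, -0.0], [-0.0, 0.0, -1.0]]
ft_force: [-0.9, 0.2, 0.6]
width: 1.002
```

Call:
servo_tool:
  motion: "0 0 0 0 0 0;0 0 0 0 0 0;0 0 0 0 0 0;0 0 0 0 0 0;0 0 0 0 0 0;0 0 0 0 0 0;0 0 0 0 0 0;0 0 0 0 0 0;0 0 0 0 0 0;0 0 0 0 0 0"
  claw: 255

```text
time_s: 10.57
tool_pos: [576.1, -237.1, 24.5]
ee_rot: [[0.988, -0.157, 0.002], [-0.157, -0.988, -0.001], [0.002, 0.001, -1.0]]
ft_force: [-0.3, 0.3, 7.2]
width: 0.409
```

Call:
servo_tool:
  motion: "0 0 -10 0 0 0;0 0 -20 0 0 0;0 0 -30 0 0 0;0 0 -30 0 0 0;0 0 -20 0 0 0;0 0 -10 0 0 0;0 0 0 0 0 0;0 0 0 0 0 0"

```text
time_s: 11.23
tool_pos: [575.2, -236.5, 143.1]
ee_rot: [[0.988, -0.157, -0.0], [-0.157, -0.988, 0.0], [-0.0, -0.0, -1.0]]
ft_force: [-0.8, -0.3, -4.0]
width: 0.409
```

```bash
python3 - <<'E'
from h import *
plan(587.5,105,141,-2.7)
E
```

```text
t 11.23 pos [ 575.2 -236.5  143.1] shift [ -41.3 -339.2    2.2] turn [-0.    0.   -0.11] w 0.409 F [-0.8 -0.3 -4. ]
```

Call:
servo_tool:
  motion: "-3 -15 0 0 0 0;-4 -30 0 0 0 0;-4 -37 0 0 0 0;-5 -37 0 0 0 0;-5 -37 0 0 0 0;-5 -37 0 0 0 0;-5 -37 0 0 0 0;-4 -37 0 0 0 0;-4 -37 0 0 0 0;-2 -25 0 0 0 0"

```text
time_s: 12.07
tool_pos: [585.2, 98.1, 141.7]
ee_rot: [[0.988, -0.155, -0.003], [-0.155, -0.988, 0.0], [-0.003, 0.0, -1.0]]
ft_force: [0.8, -0.9, -3.7]
width: 0.406
```

Call:
servo_tool:
  motion: "0 -10 0 0 0 -0.05;0 0 0 0 0 -0.06;0 0 0 0 0 0;0 0 0 0 0 0;0 0 0 0 0 0"

```text
time_s: 12.48
tool_pos: [587.7, 104.3, 142.6]
ee_rot: [[0.999, -0.049, -0.002], [-0.049, -0.999, -0.0], [-0.002, 0.0, -1.0]]
ft_force: [0.7, 1.0, -4.0]
width: 0.411
```

```bash
python3 - <<'E'
from h import *
plan(587.5,104.6,50,-2.7)
E
```

```text
t 12.48 pos [587.7 104.3 142.6] shift [-0.1 -0.3 92.6] turn [ 0.     0.002 -0.002] w 0.411 F [ 0.7  1.  -4. ]
```

Call:
servo_tool:
  motion: "0 0 20 0 0 0;0 -0.3 20 0 0 0;0 0 20 0 0 0;0 0 12 0 0 0;0 0 8 0 0 0;0 0 4 0 0 0;0 0 3 0 0 0;0 0 2 0 0 0;0 0 0 0 0 0;0 0 0 0 0 0"

```text
time_s: 13.32
tool_pos: [588.5, 104.8, 55.1]
ee_rot: [[0.999, -0.047, 0.001], [-0.047, -0.999, -0.0], [0.001, -0.0, -1.0]]
ft_force: [0.7, -0.3, -3.7]
width: 0.408
```

Call:
servo_tool:
  motion: "0 0 1 0 0 0;0 0 1 0 0 0;0 0 1 0 0 0;0 0 0 0 0 0;0 0 0 0 0 0"

```text
time_s: 13.73
tool_pos: [588.2, 104.8, 51.5]
ee_rot: [[0.999, -0.047, -0.0], [-0.047, -0.999, -0.0], [-0.0, 0.0, -1.0]]
ft_force: [0.4, -0.4, -5.0]
width: 0.411
```

Call:
servo_tool:
  motion: "0 0 1 0 0 0;0 0 1 0 0 0;0 0 0 0 0 0;0 0 0 0 0 0"

```text
time_s: 14.07
tool_pos: [588.4, 104.5, 50.0]
ee_rot: [[0.999, -0.047, 0.001], [-0.047, -0.999, -0.0], [0.001, 0.0, -1.0]]
ft_force: [-2.1, -4.3, 5.8]
width: 0.41
```

Seated. Releasing yellow, then heading for green.

Call:
servo_tool:
  motion: "0 0 0 0 0 0;0 0 0 0 0 0;0 0 0 0 0 0;0 0 0 0 0 0;0 0 0 0 0 0;0 0 0 0 0 0"
  claw: 100

```text
time_s: 14.57
tool_pos: [588.2, 104.8, 49.4]
ee_rot: [[0.999, -0.047, -0.0], [-0.047, -0.999, -0.0], [-0.0, 0.0, -1.0]]
ft_force: [-0.1, -0.6, -0.2]
width: 0.607
```

Call:
servo_tool:
  motion: "0 0 -5 0 0 0;0 0 -10 0 0 0;0 0 -20 0 0 0;0 0 -30 0 0 0;0 0 -20 0 0 0;0 0 -5 0 0 0;0 0 0 0 0 0"

```text
time_s: 15.15
tool_pos: [588.8, 104.8, 141.7]
ee_rot: [[0.999, -0.047, 0.004], [-0.047, -0.999, 0.0], [0.004, -0.0, -1.0]]
ft_force: [0.2, 0.1, -1.0]
width: 0.61
```

```bash
python3 - <<'E'
from h import *
plan(452,-266.5,140,-9.5)
for n in('top','side'): save(rings(n),n+'4.png')
E
```

```text
t 15.15 pos [588.8 104.8 141.7] shift [-119.1  377.4    1.2] turn [-0.001 -0.004  0.119] w 0.61 F [ 0.2  0.1 -1. ]
top yel c [ 407.6 -110.3] size [33.5 57.5] ang 56.7 zmed/95 [33.7 38.5] px [349 266  19  20 146]
top grn c [ 503.  -276.3] size [24.8  5.6] ang 83.2 zmed/95 [28.  33.1] px [422 239  11   4  22]
top grn c [ 438.8 -124.3] size [19.5  3.6] ang 62.6 zmed/95 [29.1 33.1] px [362 264   8   5  14]
top grn c [ 403.5 -258.5] size [22.1  4.6] ang 81.5 zmed/95 [30.3 33.9] px [416 280  10   3  20]
side red c [642.2 182.9] size [ 8.6 22.4] ang 13.1 zmed/95 [51.5 55.1] px [224 263   7  11  28]
side red c [542.9 180.9] size [13.4 35.9] ang 15.2 zmed/95 [50.  55.7] px [255 280  10  13  44]
side yel c [ 408.6 -107.2] size [36.3 55.2] ang 66.4 zmed/95 [29.2 35.7] px [376 242  20  13 100]
side yel c [639.3 108.2] size [ 8.1 19.7] ang 5.6 zmed/95 [50.6 56. ] px [248 248   8  10  28]
side yel c [538.6 113.6] size [10.7 22.5] ang 3.6 zmed/95 [51.3 55.5] px [280 263   8  13  41]
side grn c [ 500.2 -268.3] size [14.  12.7] ang 61.9 zmed/95 [24.3 29.9] px [384 208   6   9  19]
side grn c [ 402.5 -246.8] size [ 5.8 11.8] ang 59.8 zmed/95 [19.7 23.7] px [414 224   4   6  15]
side grn c [ 438.  -117.9] size [19.6  8.7] ang 67.3 zmed/95 [25.8 29.9] px [374 241   9   8  19]
```

Call:
servo_tool:
  motion: "-6 18 0 0 0 0;-11 34 0 0 0 0;-12 37 0 0 0 0;-12 37 0 0 0 0;-12 37 0 0 0 0;-12 37 0 0 0 0;-12 37 0 0 0 0;-12 37 0 0 0 0;-12 37 0 0 0 0;-11 34 0 0 0 0"
  claw: 0

```text
time_s: 16.08
tool_pos: [458.5, -236.2, 138.3]
ee_rot: [[0.999, -0.048, -0.002], [-0.048, -0.999, 0.001], [-0.002, -0.001, -1.0]]
ft_force: [-0.1, -1.1, 0.7]
width: 1.002
```

Call:
servo_tool:
  motion: "-6 22 0 0 0 0;-1 10 0 0 0 0.06;0 0 0 0 0 0.06;0 0 0 0 0 0;0 0 0 0 0 0"

```text
time_s: 16.5
tool_pos: [451.1, -265.9, 138.6]
ee_rot: [[0.986, -0.165, -0.001], [-0.165, -0.986, 0.001], [-0.002, -0.001, -1.0]]
ft_force: [0.1, -0.5, -0.2]
width: 1.002
```

```bash
python3 - <<'E'
from h import *
plan(452.5,-266.8,21,-9.5)
E
```

```text
t 16.5 pos [ 451.1 -265.9  138.6] shift [  1.7   0.7 117.6] turn [-0.001  0.002  0.   ] w 1.002 F [ 0.1 -0.5 -0.2]
```

Call:
servo_tool:
  motion: "1 0.4 20 0 0 0;0.5 0 25 0 0 0;0 0 25 0 0 0;0 0 20 0 0 0;0 0 12 0 0 0;0 0 8 0 0 0;0 0 4 0 0 0;0 0 0 0 0 0"

```text
time_s: 17.17
tool_pos: [452.9, -266.4, 24.9]
ee_rot: [[0.986, -0.165, -0.001], [-0.165, -0.986, 0.001], [-0.001, -0.0, -1.0]]
ft_force: [-0.1, 0.1, 0.5]
width: 0.999
```

Call:
servo_tool:
  motion: "0 0 0 0 0 0;0 0 0 0 0 0;0 0 0 0 0 0;0 0 0 0 0 0;0 0 0 0 0 0;0 0 0 0 0 0;0 0 0 0 0 0;0 0 0 0 0 0;0 0 0 0 0 0;0 0 0 0 0 0"
  claw: 255

```text
time_s: 18.0
tool_pos: [453.3, -267.2, 26.4]
ee_rot: [[0.986, -0.166, 0.001], [-0.166, -0.986, -0.001], [0.002, 0.001, -1.0]]
ft_force: [-0.1, 0.9, 7.6]
width: 0.411
```

Call:
servo_tool:
  motion: "0 0 -10 0 0 0;0 0 -20 0 0 0;0 0 -30 0 0 0;0 0 -30 0 0 0;0 0 -20 0 0 0;0 0 -10 0 0 0;0 0 0 0 0 0;0 0 0 0 0 0"

```text
time_s: 18.67
tool_pos: [452.7, -266.6, 145.3]
ee_rot: [[0.986, -0.166, -0.0], [-0.166, -0.986, -0.0], [-0.0, 0.0, -1.0]]
ft_force: [0.1, 0.3, -2.7]
width: 0.403
```

```bash
python3 - <<'E'
from h import *
plan(580,-45,141,-2.7)
E
```

```text
t 18.67 pos [ 452.7 -266.6  145.3] shift [  88.7 -239.7    4.3] turn [ 0.    0.   -0.12] w 0.403 F [ 0.1  0.3 -2.7]
```

Call:
servo_tool:
  motion: "6 -16 0 0 0 0;11 -30 0 0 0 0;13 -35 0 0 0 0;13 -35 0 0 0 0;13 -35 0 0 0 0;13 -35 0 0 0 0;11 -30 0 0 0 0;6 -16 0 0 0 0;2.7 -7.7 0 0 0 -0.06;0 0 0 0 0 -0.06"

```text
time_s: 19.5
tool_pos: [580.3, -43.1, 143.2]
ee_rot: [[0.999, -0.042, -0.003], [-0.042, -0.999, 0.001], [-0.003, -0.001, -1.0]]
ft_force: [-0.3, -1.0, -3.2]
width: 0.408
```

Call:
servo_tool:
  motion: "0 0 0 0 0 0;0 0 0 0 0 0;0 0 0 0 0 0"

```text
time_s: 19.75
tool_pos: [579.8, -45.5, 144.5]
ee_rot: [[0.999, -0.05, -0.002], [-0.05, -0.999, 0.0], [-0.002, -0.0, -1.0]]
ft_force: [0.1, -0.5, -3.6]
width: 0.408
```

```bash
python3 - <<'E'
from h import *
plan(580,-45.2,52,-2.7)
E
```

```text
t 19.75 pos [579.8 -45.5 144.5] shift [ 0.3 -0.3 92.5] turn [-0.     0.002 -0.002] w 0.408 F [ 0.1 -0.5 -3.6]
```

Call:
servo_tool:
  motion: "0 0 20 0 0 0;0 -0.3 20 0 0 0;0 0 20 0 0 0;0 0 12 0 0 0;0 0 8 0 0 0;0 0 5 0 0 0;0 0 3 0 0 0;0 0 2 0 0 0;0 0 1 0 0 0;0 0 0 0 0 0"

```text
time_s: 20.58
tool_pos: [580.5, -45.0, 54.9]
ee_rot: [[0.999, -0.047, 0.001], [-0.047, -0.999, -0.0], [0.001, 0.0, -1.0]]
ft_force: [0.1, 0.6, -3.1]
width: 0.404
```

Call:
servo_tool:
  motion: "0 0 1 0 0 0;0 0 1 0 0 0;0 0 0 0 0 0;0 0 0 0 0 0;0 0 0 0 0 0"

```text
time_s: 21.0
tool_pos: [580.4, -44.9, 52.6]
ee_rot: [[0.999, -0.047, 0.0], [-0.047, -0.999, -0.0], [0.0, 0.0, -1.0]]
ft_force: [0.8, 0.1, -3.6]
width: 0.409
```

Call:
servo_tool:
  motion: "0 0 1 0 0 0;0 0 0.7 0 0 0;0 0 0 0 0 0;0 0 0 0 0 0"

```text
time_s: 21.33
tool_pos: [580.7, -45.5, 51.7]
ee_rot: [[0.999, -0.047, 0.001], [-0.047, -0.999, -0.001], [0.001, 0.001, -1.0]]
ft_force: [-2.6, -4.2, 7.3]
width: 0.409
```

Call:
servo_tool:
  motion: "0 0 0 0 0 0;0 0 0 0 0 0;0 0 0 0 0 0;0 0 0 0 0 0;0 0 0 0 0 0;0 0 0 0 0 0"
  claw: 100

```text
time_s: 21.83
tool_pos: [580.3, -44.9, 50.7]
ee_rot: [[0.999, -0.047, -0.0], [-0.047, -0.999, -0.0], [-0.0, 0.0, -1.0]]
ft_force: [0.2, -0.2, 0.4]
width: 0.608
```

Call:
servo_tool:
  motion: "0 0 -5 0 0 0;0 0 -10 0 0 0;0 0 -20 0 0 0;0 0 -30 0 0 0;0 0 -30 0 0 0;0 0 -15 0 0 0;0 0 0 0 0 0"

```text
time_s: 22.42
tool_pos: [581.6, -45.1, 165.3]
ee_rot: [[0.999, -0.047, 0.006], [-0.047, -0.999, -0.001], [0.006, 0.001, -1.0]]
ft_force: [0.3, -0.3, -0.0]
width: 0.606
```

```bash
python3 - <<'E'
from h import *
plan(454,378,170,0)
for n in('top','side'): s=rings(n);save(s,n+'5.png')
E
```

```text
t 22.42 pos [581.6 -45.1 165.3] shift [-147.3 -416.6   -6.1] turn [ 0.001 -0.006 -0.047] w 0.606 F [ 0.3 -0.3 -0. ]
top red c [641.8 176.7] size [21.5  6.1] ang 88.5 zmed/95 [55.1 58. ] px [239 179  10   4  29]
top red c [541. 181.] size [22.1  7.5] ang 83.7 zmed/95 [54.1 57. ] px [236 220  10   4  30]
top yel c [642.2 109.8] size [5.8 9.7] ang 26.1 zmed/95 [53.8 57.5] px [269 180   5   3   9]
top yel c [640.5  95. ] size [9.1 4.2] ang 82.6 zmed/95 [52.4 57.9] px [275 180   5   4  10]
side red c [639.8 183.5] size [18.9  7.4] ang 89.3 zmed/95 [51.7 56.3] px [224 263   7  11  28]
side red c [537.3 187.5] size [23.9 10.5] ang 70.3 zmed/95 [51.8 56.8] px [255 281  11  12  46]
side yel c [ 416.4 -111. ] size [33.2 40.3] ang 68.0 zmed/95 [28.3 35.2] px [376 242  20   9  78]
side yel c [638.7 108.3] size [ 8.5 20.9] ang 0.7 zmed/95 [49.7 56.2] px [248 248   8  10  29]
side yel c [537.7 115.6] size [ 8.8 20.6] ang 6.4 zmed/95 [51.2 55.5] px [280 264   8  12  38]
side grn c [630.7 -37.3] size [ 8.8 14.6] ang 9.9 zmed/95 [49.5 56.1] px [293 222   5   9  18]
side grn c [529.6 -35.7] size [10.6 21.8] ang 8.4 zmed/95 [49.2 55.8] px [324 235   8  11  29]
side grn c [ 439.7 -119.2] size [20.8  9.3] ang 73.1 zmed/95 [25.7 29.1] px [374 241   9   8  19]
```

View pics/side5.png

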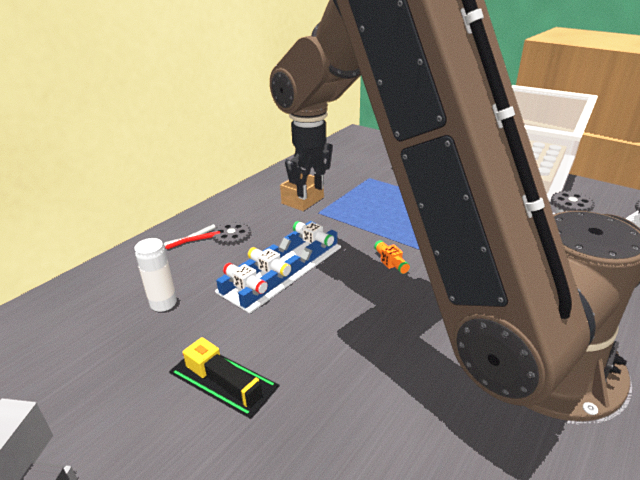

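All three are cradled in the side view: red (245,278), yellow (270,262), green (313,233). The scanner is on its pad at (223,373). I'll take it with the tool x reversed so the wrist stays in range while scanning, so turn first.

Call:
servo_tool:
  motion: "0 0 0 0 0 -0.12;0 0 0 0 0 -0.12;0 0 0 0 0 -0.12;0 0 0 0 0 -0.12;0 0 0 0 0 -0.12;0 0 0 0 0 -0.12;0 0 0 0 0 -0.12;0 0 0 0 0 -0.12;0 0 0 0 0 -0.12;0 0 0 0 0 -0.12"
  claw: 60

```text
time_s: 23.35
tool_pos: [579.7, -44.8, 159.5]
ee_rot: [[0.401, 0.916, -0.002], [0.916, -0.401, 0.0], [-0.001, -0.002, -1.0]]
ft_force: [0.2, -0.0, -0.3]
width: 0.762
```

Call:
servo_tool:
  motion: "0 0 0 0 0 -0.12;0 0 0 0 0 -0.12;0 0 0 0 0 -0.12;0 0 0 0 0 -0.12;0 0 0 0 0 -0.12;0 0 0 0 0 -0.12;0 0 0 0 0 -0.12;0 0 0 0 0 -0.12;0 0 0 0 0 -0.12;0 0 0 0 0 -0.12"

```text
time_s: 24.18
tool_pos: [579.7, -44.9, 159.5]
ee_rot: [[-0.709, 0.705, -0.002], [0.705, 0.709, 0.0], [0.002, -0.001, -1.0]]
ft_force: [-0.7, 0.5, -0.4]
width: 0.764
```

Call:
servo_tool:
  motion: "0 0 0 0 0 -0.12;0 0 0 0 0 -0.12;0 0 0 0 0 -0.12;0 0 0 0 0 -0.12;0 0 0 0 0 -0.12;0 0 0 0 0 -0.12;0 0 0 0 0 -0.08;0 0 0 0 0 0;0 0 0 0 0 0"

```text
time_s: 24.93
tool_pos: [579.9, -44.9, 159.9]
ee_rot: [[-1.0, -0.008, -0.002], [-0.008, 1.0, 0.0], [0.002, 0.0, -1.0]]
ft_force: [-0.5, -0.2, -0.5]
width: 0.766
```

```bash
python3 - <<'E'
from h import *
plan(458,378,170,180); print(bot.observe()['joint_positions'].round(1))
def ptile(n):
    s=snap(n);save(s,n+'6.png');P=cloud(s);x,y,z=np.moveaxis(P,-1,0)
    H,S,V=np.moveaxis(cv2.cvtColor(s['color'],cv2.COLOR_RGB2HSV).astype(int),-1,0)
    sc=(x>300)&(x<600)&(y>310)&(y<450)&(z>30)&(z<60)
    hd=sc&(H>18)&(H<34)&(S>110)&(V>90)
    bl=sc&(V<70)
    for t,m in(('yellow',hd),('black',bl)): rects(P,m,0,30,n+' '+t)
    k,l,st,ce=cv2.connectedComponentsWithStats(hd.astype(np.uint8));c=[P[l==i].mean(0) for i in range(1,k) if st[i,4]>30]
    if len(c)==2: d=c[0]-c[1];print('yaw',np.degrees(np.arctan2(d[1],d[0])))
    m=bl; q=P[m];
    for a in(350,380,400,420,440,460):
        w=m&(x>a)&(x<a+20)
        if w.sum()>5: print(a+10,'y',np.percentile(y[w],[3,97]).round(1),end=' ')
    print()
for n in('top','side'): ptile(n)
E
```

```text
t 24.93 pos [579.9 -44.9 159.9] shift [118.4 423.9  -9.8] turn [ 0.    -0.002  0.008] w 0.766 F [-0.5 -0.2 -0.5]
[ -10.9   30.3  100.7   -0.    49.1 -101.4]
top yellow c [506.5 376.4] size [45.6 48.5] ang 88.1 zmed/95 [43.  46.4] px [150 225  22  21 132]
top yellow c [506.1 376.6] size [18.8 25.9] ang 84.4 zmed/95 [45.8 48.6] px [155 230   9  11  43]
top yellow c [385.5 380.1] size [34.   6.8] ang 79.9 zmed/95 [39.7 42.8] px [150 284  15   5  40]
top black c [442.  365.1] size [ 5.7 73.1] ang 88.1 zmed/95 [34.7 39.6] px [164 247   4  31  43]
390 y [363.8 368. ] 410 y [363.3 365.6] 430 y [363.1 364.4] 450 y [362.4 366.4] 470 y [361.1 363.9] 
side yellow c [503.9 379.7] size [46.3 52.8] ang 87.6 zmed/95 [43.8 46.4] px [183 338  37  31 636]
side yellow c [383.6 383.2] size [35.  11.8] ang 88.9 zmed/95 [38.8 41.5] px [241 378  18  19 110]
side black c [434.5 381.9] size [32.4 91.3] ang 89.0 zmed/95 [37.8 39.8] px [205 355  48  38 810]
side black c [374.4 383.6] size [31.6  8.4] ang 88.6 zmed/95 [36.7 39.2] px [245 382  16  16 111]
yaw -0.7980670927805151
390 y [368.7 398.2] 410 y [367.9 397.6] 430 y [369.  397.1] 450 y [368.4 396.8] 470 y [367.1 395.8]
```

Call:
servo_tool:
  motion: "5 18 0 0 0 0;9 32 0 0 0 0;10.5 37 0 0 0 0;10.5 37 0 0 0 0;10.5 37 0 0 0 0;10.5 37 0 0 0 0;10.5 37 0 0 0 0;10.5 37 0 0 0 0;10.5 37 0 0 0 0;10.5 37 0 0 0 0"

```text
time_s: 25.87
tool_pos: [477.5, 301.7, 160.7]
ee_rot: [[-1.0, -0.009, -0.0], [-0.009, 1.0, -0.0], [0.0, -0.0, -1.0]]
ft_force: [2.2, -0.1, -0.8]
width: 0.767
```

Call:
servo_tool:
  motion: "10 35 0 0 0 0.02;8 30 0 0 0 0.02;3 11 0 0 0 0;0 0 0 0 0 0;0 0 0 0 0 0"

```text
time_s: 26.28
tool_pos: [457.4, 375.8, 160.4]
ee_rot: [[-1.0, 0.028, -0.0], [0.028, 1.0, -0.001], [0.0, -0.001, -1.0]]
ft_force: [-0.2, -0.3, -0.0]
width: 0.764
```

```bash
python3 - <<'E'
from h import *
plan(456,379.6,24,178.3)
s=snap('side');save(s,'side7.png');a=cv2.imread('pics/side7.png')[230:440,90:370];cv2.imwrite('pics/c7.png',cv2.resize(a,None,fx=2.6,fy=2.6))
E
```

```text
t 26.28 pos [457.4 375.8 160.4] shift [  1.5   3.8 136.4] turn [-0.001 -0.     0.001] w 0.764 F [-0.2 -0.3 -0. ]
```

View pics/c7.png

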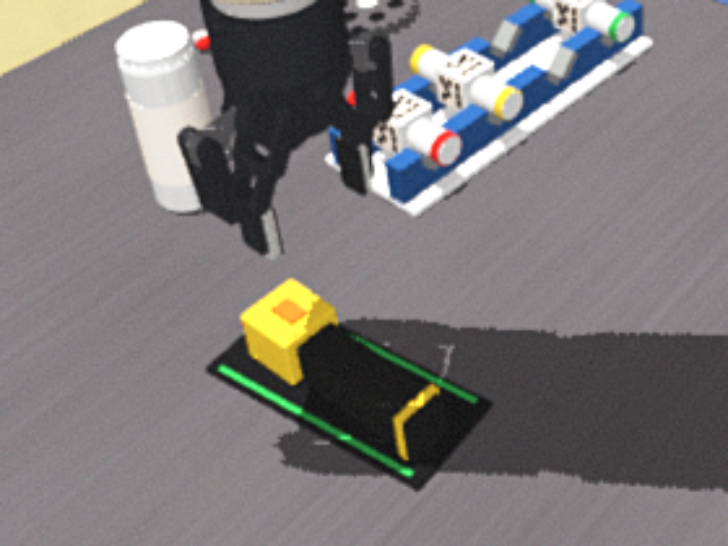

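The crop shows the open fingers above the handle (head at (288,325), strap at (415,425)) and red still cradled. Descending.

Call:
servo_tool:
  motion: "1 2 20 0 0 0;0.5 1.8 25 0 0 0;0 0 28 0 0 0;0 0 25 0 0 0;0 0 18 0 0 0;0 0 11 0 0 0;0 0 6 0 0 0;0 0 3 0 0 0;0 0 0 0 0 0;0 0 0 0 0 0"

```text
time_s: 27.17
tool_pos: [456.7, 379.8, 25.6]
ee_rot: [[-1.0, 0.029, 0.001], [0.029, 1.0, 0.001], [-0.001, 0.001, -1.0]]
ft_force: [0.2, -0.2, 0.4]
width: 0.764
```

Call:
servo_tool:
  motion: "0 0 0 0 0 0;0 0 0 0 0 0;0 0 0 0 0 0;0 0 0 0 0 0;0 0 0 0 0 0;0 0 0 0 0 0;0 0 0 0 0 0;0 0 0 0 0 0;0 0 0 0 0 0;0 0 0 0 0 0"
  claw: 255
  force: 80

```text
time_s: 28.0
tool_pos: [456.5, 380.1, 25.7]
ee_rot: [[-1.0, 0.029, 0.001], [0.029, 1.0, 0.001], [-0.001, 0.001, -1.0]]
ft_force: [-1.0, -0.8, 7.4]
width: 0.361
```

```bash
python3 - <<'E'
from h import *
plan(553,322,160,105);print(np.array(bot.observe()['ee_rot']).round(3)[:,0])
E
```

```text
t 28.0 pos [456.5 380.1  25.7] shift [ -98.3  -55.2 -134.2] turn [1.00e-03 1.00e-03 1.28e+00] w 0.361 F [-1.  -0.8  7.4]
[-1.     0.029 -0.001]
```

Call:
servo_tool:
  motion: "0 0 -8 0 0 0;0 0 -15 0 0 0;0 0 -25 0 0 0;0 0 -30 0 0 0;0 0 -30 0 0 0;0 0 -20 0 0 0;0 0 -8 0 0 0;0 0 0 0 0 0;0 0 0 0 0 0"

```text
time_s: 28.75
tool_pos: [455.9, 379.6, 160.2]
ee_rot: [[-1.0, 0.029, -0.0], [0.029, 1.0, -0.0], [0.0, -0.0, -1.0]]
ft_force: [-0.1, 0.1, -3.3]
width: 0.357
```

Call:
servo_tool:
  motion: "0 0 0 0 0 0.06;0 0 0 0 0 0.11;0 0 0 0 0 0.12;0 0 0 0 0 0.12;0 0 0 0 0 0.12;0 0 0 0 0 0.12;0 0 0 0 0 0.12;0 0 0 0 0 0.12;0 0 0 0 0 0.12;0 0 0 0 0 0.12"

```text
time_s: 29.58
tool_pos: [455.6, 379.4, 158.6]
ee_rot: [[-0.395, 0.919, -0.003], [0.919, 0.395, -0.002], [-0.001, -0.003, -1.0]]
ft_force: [-0.9, -0.2, -1.4]
width: 0.362
```

Call:
servo_tool:
  motion: "0 0 0 0 0 0.1;0 0 0 0 0 0.05;0 0 0 0 0 0;0 0 0 0 0 0"

```text
time_s: 29.92
tool_pos: [455.8, 379.5, 159.2]
ee_rot: [[-0.261, 0.965, -0.002], [0.965, 0.261, -0.001], [-0.001, -0.002, -1.0]]
ft_force: [0.2, -0.6, -2.4]
width: 0.36
```

```bash
python3 - <<'E'
from h import *
plan(553,322,122,105)
for n in('side','top'):
    s=snap(n);save(s,n+'8.png');P=cloud(s);x,y,z=np.moveaxis(P,-1,0)
    H,S,V=np.moveaxis(cv2.cvtColor(s['color'],cv2.COLOR_RGB2HSV).astype(int),-1,0)
    rects(P,(H>18)&(H<34)&(S>110)&(V>90)&(y>220)&(z>90)&(z<250),0,20,n)
a=cv2.imread('pics/side8.png')[150:420,90:410];cv2.imwrite('pics/c8.png',cv2.resize(a,None,fx=2.2,fy=2.2))
E
```

```text
t 29.92 pos [455.8 379.5 159.2] shift [-80.8  78.9  37.1] turn [-0.002  0.001  0.002] w 0.36 F [ 0.2 -0.6 -2.4]
side c [431.6 347. ] size [30.6 83.8] ang 47.4 zmed/95 [153.  195.2] px [226 282  19  33 231]
side c [435.4 452.3] size [35.9 11. ] ang 12.9 zmed/95 [171.9 174.3] px [169 333  26  27 185]
top c [469.2 332.6] size [46.6 50. ] ang 15.3 zmed/95 [177.7 180.8] px [146 234  30  26 487]
```

View pics/c8.png

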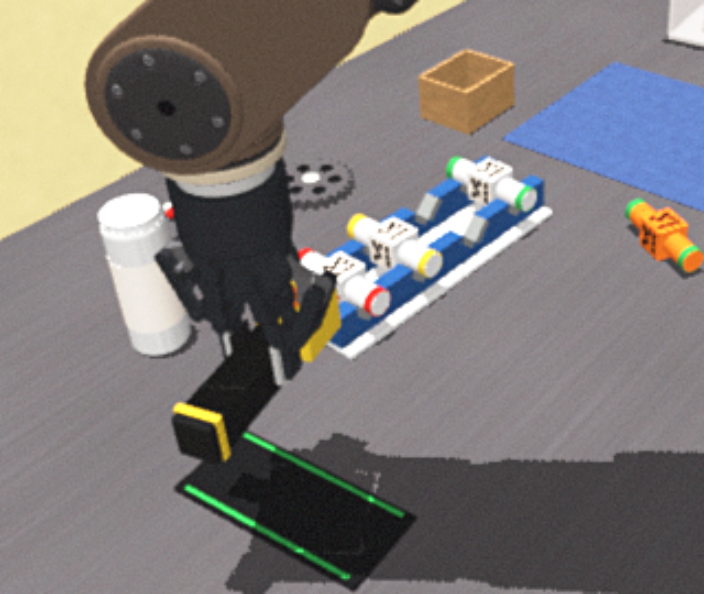

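The crop shows the scanner held level with its nose towards the rack (strap at (203,425), head at (320,320)). The measured head centre (469,333) agrees with the grip estimate. Moving to scan red.

Call:
servo_tool:
  motion: "-8 8 0 0 0 0;-16 15 0 0 0 0;-19 19 0 0 0 0;-18 18 2 0 0 0;-12 12 8 0 0 0;-6 6 12 0 0 0;-1.5 1.5 10 0 0 0;0 0 5 0 0 0;0 0 0 0 0 0;0 0 0 0 0 0"

```text
time_s: 30.85
tool_pos: [552.9, 323.3, 123.2]
ee_rot: [[-0.26, 0.966, -0.001], [0.966, 0.26, -0.0], [-0.0, -0.001, -1.0]]
ft_force: [0.5, 0.3, -2.7]
width: 0.361
```

```bash
python3 - <<'E'
from h import *
plan(552.4,321.2,121.8,105)
E
```

```text
t 30.85 pos [552.9 323.3 123.2] shift [-1.9 -1.   1.4] turn [-0.001  0.     0.001] w 0.361 F [ 0.5  0.3 -2.7]
```

Correct, hold for 1.5 s, and take a check while holding.

Call:
servo_tool:
  motion: "-1.9 -1 1.4 0 0 0;0 0 0 0 0 0;0 0 0 0 0 0;0 0 0 0 0 0;0 0 0 0 0 0;0 0 0 0 0 0;0 0 0 0 0 0;0 0 0 0 0 0;0 0 0 0 0 0;0 0 0 0 0 0"

```text
time_s: 31.68
tool_pos: [553.4, 320.6, 122.3]
ee_rot: [[-0.259, 0.966, -0.0], [0.966, 0.259, -0.0], [-0.0, -0.0, -1.0]]
ft_force: [-0.7, -0.6, -1.9]
width: 0.362
```

Call:
servo_tool:
  motion: "0 0 0 0 0 0;0 0 0 0 0 0;0 0 0 0 0 0;0 0 0 0 0 0;0 0 0 0 0 0;0 0 0 0 0 0;0 0 0 0 0 0;0 0 0 0 0 0;0 0 0 0 0 0;0 0 0 0 0 0"

```text
time_s: 32.52
tool_pos: [553.4, 320.5, 122.4]
ee_rot: [[-0.259, 0.966, 0.0], [0.966, 0.259, -0.0], [-0.0, 0.0, -1.0]]
ft_force: [0.4, -0.6, -3.0]
width: 0.36
```

```bash
cat >> h.py <<'E'
def scn(tag,zlo=120,ylo=-60):
    o=bot.observe();p=np.array(o['tool_pos']);R=np.array(o['ee_rot']);nd=-R[:,0]
    print('expected head top',(p+48.5*nd+np.array([0,0,19.3])).round(1),'tail strap',(p-71.5*nd+[0,0,13.3]).round(1))
    for n in('side','top'):
        s=snap(n);save(s,n+tag+'.png');P=cloud(s);x,y,z=np.moveaxis(P,-1,0)
        H,S,V=np.moveaxis(cv2.cvtColor(s['color'],cv2.COLOR_RGB2HSV).astype(int),-1,0)
        rects(P,(H>18)&(H<34)&(S>110)&(V>90)&(y>ylo)&(z>zlo)&(z<zlo+60)&(x<640)&(x>350),0,20,n)
        rings(n,s)
E
python3 - <<'E'
from h import *
plan(550,246.6,121.8,105);scn('9')
E
```

```text
t 32.52 pos [553.4 320.5 122.4] shift [-70.5 -22.5   0.6] turn [0. 0. 0.] w 0.36 F [ 0.4 -0.6 -3. ]
expected head top [566.  273.7 141.7] tail strap [534.9 389.6 135.7]
side c [528.5 288.6] size [26.9 85.7] ang 44.9 zmed/95 [128.8 166.8] px [214 262  17  24 107]
side c [533.4 392.5] size [36.4 12.6] ang 14.1 zmed/95 [135.  137.5] px [165 305  20  14 112]
side red c [541.7 189. ] size [16.9 19.2] ang 8.0 zmed/95 [50.9 55.8] px [255 281   9  13  40]
side yel c [ 408.1 -108.9] size [35.1 55. ] ang 63.5 zmed/95 [29.  35.4] px [376 242  20  13 105]
side yel c [638.8 107.6] size [ 8.7 23.3] ang 3.8 zmed/95 [50.  56.1] px [248 248   8  10  27]
side yel c [537.1 114.6] size [ 9.5 19.8] ang 1.3 zmed/95 [51.2 55.6] px [280 264   8  12  36]
side grn c [630.6 -37. ] size [ 7.7 17.9] ang 10.0 zmed/95 [48.2 54.2] px [293 222   5   9  18]
side grn c [528.9 -38.3] size [26.   7.4] ang 87.7 zmed/95 [49.6 56.3] px [324 235   8  10  26]
side grn c [ 437.6 -118.8] size [21.1  7.3] ang 57.3 zmed/95 [26.8 31. ] px [374 241   9   8  19]
top c [566.5 273.2] size [46.5 48. ] ang 15.5 zmed/95 [140.8 144.1] px [181 192  27  26 401]
top red c [642.2 176.5] size [ 6.8 21.3] ang 0.3 zmed/95 [55.4 58.4] px [239 179  10   4  29]
top red c [540.4 181.1] size [21.1  7. ] ang 89.5 zmed/95 [54.4 57.9] px [236 220  10   4  31]
top yel c [639.5  93.7] size [7.1 5. ] ang 86.1 zmed/95 [52.  57.7] px [276 180   4   4   9]
top yel c [ 408.2 -110.1] size [32.3 57.5] ang 58.8 zmed/95 [33.9 39. ] px [349 266  19  20 137]
top grn c [631.1 -47.4] size [17.   3.2] ang 89.4 zmed/95 [55.1 58.8] px [332 185   8   2  13]
top grn c [ 438.7 -124.3] size [19.8  3.9] ang 64.4 zmed/95 [30.7 31.8] px [362 264   8   5  15]
```

The scanner sits exactly as expected in the grip, and red was held for about 1.6 s. Next yellow.

Call:
servo_tool:
  motion: "-7 -2.5 0 0 0 0;-14 -4.5 0 0 0 0;-16 -5 0 0 0 0;-16 -5 0 0 0 0;-11 -3.5 0 0 0 0;-5 -1.5 0.3 0 0 0;-1.5 -0.5 0 0 0 0;0 0 0 0 0 0;0 0 0 0 0 0;0 0 0 0 0 0"

```text
time_s: 33.45
tool_pos: [550.0, 247.2, 122.0]
ee_rot: [[-0.26, 0.966, 0.0], [0.966, 0.26, 0.0], [0.0, 0.0, -1.0]]
ft_force: [0.5, 0.4, -2.4]
width: 0.358
```

Call:
servo_tool:
  motion: "0 0 0 0 0 0;0 0 0 0 0 0;0 0 0 0 0 0;0 0 0 0 0 0;0 0 0 0 0 0;0 0 0 0 0 0;0 0 0 0 0 0;0 0 0 0 0 0;0 0 0 0 0 0;0 0 0 0 0 0"

```text
time_s: 34.28
tool_pos: [549.9, 246.6, 122.1]
ee_rot: [[-0.259, 0.966, 0.0], [0.966, 0.259, -0.0], [-0.0, -0.0, -1.0]]
ft_force: [0.6, 0.3, -2.0]
width: 0.358
```

Call:
servo_tool:
  motion: "0 0 0 0 0 0;0 0 0 0 0 0;0 0 0 0 0 0;0 0 0 0 0 0;0 0 0 0 0 0;0 0 0 0 0 0"

```text
time_s: 34.78
tool_pos: [549.9, 246.7, 122.1]
ee_rot: [[-0.259, 0.966, 0.0], [0.966, 0.259, -0.0], [-0.0, 0.0, -1.0]]
ft_force: [0.1, -0.2, -2.3]
width: 0.357
```

```bash
python3 - <<'E'
from h import *
plan(542,97,121.8,105);scn('10')
E
```

```text
t 34.78 pos [549.9 246.7 122.1] shift [-142.5  -46.4    0.3] turn [0. 0. 0.] w 0.357 F [ 0.1 -0.2 -2.3]
expected head top [562.5 199.8 141.4] tail strap [531.4 315.7 135.4]
side c [525.8 212. ] size [22.6 87.8] ang 43.5 zmed/95 [127.  173.3] px [246 248  13  18  57]
side c [529.7 318.7] size [34.7 13.2] ang 11.9 zmed/95 [134.9 137. ] px [200 284  19  14 102]
side red c [542.3 187.7] size [15.6 21.9] ang 0.2 zmed/95 [51.5 56.1] px [255 280   9  14  48]
side yel c [ 408.4 -108.5] size [36.1 56.7] ang 61.2 zmed/95 [29.  36.2] px [376 242  20  13 103]
side yel c [537.6 113.1] size [ 9.  21.4] ang 0.0 zmed/95 [49.9 55.8] px [280 264   8  12  37]
side grn c [628.9 -38.8] size [14.9  7.3] ang 72.4 zmed/95 [49.7 54.9] px [293 222   5   9  18]
side grn c [530.  -36.5] size [22.2  8.1] ang 88.4 zmed/95 [49.  55.5] px [324 235   8  10  26]
side grn c [ 437.9 -120.5] size [21.9  8.6] ang 58.6 zmed/95 [25.7 29.5] px [374 241   9   8  19]
top c [562.6 198.2] size [45.5 46.1] ang 13.8 zmed/95 [140.9 143.7] px [217 196  23  23 333]
top red c [641.4 176.5] size [ 6.6 21.4] ang 0.1 zmed/95 [54.7 58.8] px [239 179  10   4  29]
top red c [541.2 181.1] size [ 5.6 21. ] ang 0.3 zmed/95 [54.3 58.5] px [236 220  10   3  28]
top yel c [641.3 109.5] size [ 5.1 10.5] ang 13.9 zmed/95 [53.5 58.5] px [269 180   5   3   9]
top yel c [639.9  94. ] size [7.1 5.5] ang 89.6 zmed/95 [51.3 55.1] px [276 180   4   4   9]
top yel c [ 409.7 -109.6] size [35.  55.4] ang 66.3 zmed/95 [33.9 38.9] px [349 266  20  20 142]
top grn c [631.2 -47.4] size [17.3  3.4] ang 89.4 zmed/95 [54.6 58. ] px [332 185   8   2  14]
top grn c [ 438.7 -124.3] size [19.9  4. ] ang 60.4 zmed/95 [28.8 32.2] px [362 264   8   5  16]
```

Yellow was held for over 1.2 s. Next green.

Call:
servo_tool:
  motion: "-7 -2.5 0 0 0 0;-16 -5 0 0 0 0;-20 -6.5 0 0 0 0;-22 -7 0 0 0 0;-22 -7 0 0 0 0;-22 -7 0 0 0 0;-16 -5.5 0.3 0 0 0;-11 -3.5 0 0 0 0;-5 -1.8 0 0 0 0;-1.5 -0.5 0 0 0 0"

```text
time_s: 35.72
tool_pos: [542.2, 96.2, 121.9]
ee_rot: [[-0.258, 0.966, 0.0], [0.966, 0.258, -0.0], [-0.0, 0.0, -1.0]]
ft_force: [1.0, -0.1, -2.5]
width: 0.361
```

Call:
servo_tool:
  motion: "0 0 0 0 0 0;0 0 0 0 0 0;0 0 0 0 0 0;0 0 0 0 0 0;0 0 0 0 0 0;0 0 0 0 0 0;0 0 0 0 0 0;0 0 0 0 0 0;0 0 0 0 0 0;0 0 0 0 0 0"

```text
time_s: 36.55
tool_pos: [542.1, 97.0, 121.8]
ee_rot: [[-0.259, 0.966, -0.0], [0.966, 0.259, -0.0], [-0.0, -0.0, -1.0]]
ft_force: [-0.5, -0.2, -2.7]
width: 0.36
```

Call:
servo_tool:
  motion: "0 0 0 0 0 0;0 0 0 0 0 0;0 0 0 0 0 0;0 0 0 0 0 0;0 0 0 0 0 0;0 0 0 0 0 0;0 0 0 0 0 0;0 0 0 0 0 0"

```text
time_s: 37.22
tool_pos: [542.1, 97.0, 121.8]
ee_rot: [[-0.259, 0.966, -0.0], [0.966, 0.259, -0.0], [-0.0, -0.0, -1.0]]
ft_force: [-0.3, -0.3, -2.3]
width: 0.361
```

```bash
python3 - <<'E'
from h import *
plan(458,379.5,170,105);scn('11')
E
```

```text
t 37.22 pos [542.1  97.  121.8] shift [294.6  -8.1 -48.3] turn [-0.  0.  0.] w 0.361 F [-0.3 -0.3 -2.3]
expected head top [554.7  50.2 141.1] tail strap [523.6 166.1 135. ]
side c [526.8  65.5] size [ 8.8 91.6] ang 37.2 zmed/95 [139.7 172.9] px [297 214   6   8  29]
side c [549.5  85.9] size [12.9 71.9] ang 54.0 zmed/95 [137.8 159.3] px [280 217   8  10  47]
side c [522.5 169. ] size [35.1 14.3] ang 11.6 zmed/95 [134.2 136.4] px [260 247  17  12  77]
side red c [640.4 182.8] size [20.5  7.4] ang 89.5 zmed/95 [52.1 54.9] px [224 263   7  11  28]
side red c [538.  189.5] size [19.6 12.7] ang 63.2 zmed/95 [49.9 56.4] px [255 281   9  12  41]
side yel c [ 412.4 -107.3] size [36.1 55.4] ang 71.8 zmed/95 [29.6 36. ] px [376 242  20  13 102]
side yel c [639.7 108.3] size [ 8.7 20.1] ang 5.7 zmed/95 [50.6 55.1] px [248 248   8  10  28]
side yel c [537.2 113. ] size [18.8 10.8] ang 82.5 zmed/95 [51.5 56.3] px [280 263   8  13  40]
side grn c [530.6 -34.7] size [11. 26.] ang 7.1 zmed/95 [47.7 55.3] px [324 235   8  11  25]
side grn c [ 437.5 -117.7] size [18.3  8.2] ang 65.0 zmed/95 [25.  29.4] px [374 241   9   8  19]
top c [556.4  29.1] size [17.1 44.5] ang 84.7 zmed/95 [141.2 144.3] px [298 200   9  21  95]
top yel c [ 407.6 -110.5] size [33.3 58.2] ang 56.0 zmed/95 [33.9 38.8] px [349 266  19  20 147]
top grn c [630.7 -46.2] size [ 4.2 19.4] ang 0.9 zmed/95 [55.  60.4] px [331 185   9   2  17]
top grn c [ 438.7 -124.2] size [19.8  4.2] ang 61.0 zmed/95 [30.7 33.4] px [362 264   8   5  14]
```

Call:
servo_tool:
  motion: "0 0 -8 0 0 0;0 0 -15 0 0 0;0 0 -22 0 0 0;0 0 -25 0 0 0;0 0 -20 0 0 0;0 0 -13 0 0 0;0 0 -5 0 0 0;0 0 0 0 0 0;0 0 0 0 0 0"

```text
time_s: 38.07
tool_pos: [541.8, 97.0, 229.5]
ee_rot: [[-0.259, 0.966, -0.0], [0.966, 0.259, -0.0], [-0.0, -0.0, -1.0]]
ft_force: [-0.2, 1.0, -2.4]
width: 0.359
```

```bash
python3 - <<'E'
from h import *
for n in('top','side'):
    s=snap(n);save(s,n+'12.png');P=cloud(s);x,y,z=np.moveaxis(P,-1,0)
    H,S,V=np.moveaxis(cv2.cvtColor(s['color'],cv2.COLOR_RGB2HSV).astype(int),-1,0)
    a=(x>300)&(x<600)&(y>300)&(y<460)&(z<14)
    rects(P,a&(V<38)&(S<150),0,400,n+' blk')
    g=a&(H>45)&(H<85)&(S>90)&(V>60)
    # pixel->ray on plane z=5 : line fit
    v,u=np.nonzero(g);q=np.array([ray(s,i,j,5.) for i,j in zip(u,v)])[:,:2]
    lo=q[:,1]<377+(q[:,0]-453)*.08
    for w in(lo,~lo):
        r=cv2.minAreaRect(q[w].astype(np.float32));f=cv2.fitLine(q[w].astype(np.float32),cv2.DIST_L1,0,.01,.01).ravel();d=f[:2]*np.sign(f[0]);t=(q[w]-f[2:])@d
        print(n,'line ang',np.degrees(np.arctan2(d[1],d[0])).round(2),'mid',(f[2:]+d*(t.min()+t.max())/2).round(1),'len',np.ptp(t).round(1),w.sum())
plan(453.7+5,378,230,184.7)
E
```

```text
top line ang 5.03 mid [459.9 343.1] len 167.7 168
top line ang 4.87 mid [455.3 410.9] len 170.0 175
side line ang 4.67 mid [459.1 345.5] len 172.2 296
side line ang 4.83 mid [453.3 413.1] len 172.9 347
t 38.17 pos [541.7  97.  228.8] shift [292.9  -7.4  -1.1] turn [-1.000e-03 -1.000e-03 -1.391e+00] w 0.363 F [-0.1  0.  -2.4]
```

Call:
servo_tool:
  motion: "15 -1 0 0 0 0;28 -1 0 0 0 0;36 -1 0 0 0 0;38 -1 0 0 0 0;38 -1 0 0 0 0;38 -1 0 0 0 0;38 -1 0 0 0 0;33 -1 0 0 0 0;20 -1 0 0 0 0;10 0 0 0 0 0"

```text
time_s: 39.0
tool_pos: [455.8, 380.9, 228.5]
ee_rot: [[-0.261, 0.965, -0.002], [0.965, 0.261, -0.001], [-0.0, -0.002, -1.0]]
ft_force: [0.3, -0.2, -2.3]
width: 0.359
```

Call:
servo_tool:
  motion: "0 0 0 0 0 -0.06;0 0 0 0 0 -0.11;0 0 0 0 0 -0.12;0 0 0 0 0 -0.12;0 0 0 0 0 -0.12;0 0 0 0 0 -0.12;0 0 0 0 0 -0.12;0 0 0 0 0 -0.12;0 0 0 0 0 -0.12;0 0 0 0 0 -0.12"

```text
time_s: 39.83
tool_pos: [457.5, 377.9, 228.8]
ee_rot: [[-0.985, 0.173, -0.001], [0.173, 0.985, -0.001], [0.001, -0.001, -1.0]]
ft_force: [-0.1, 0.2, -2.4]
width: 0.358
```

Call:
servo_tool:
  motion: "0 0 0 0 0 -0.12;0 0 0 0 0 -0.1;0 0 0 0 0 -0.04;0 0 0 0 0 0;0 0 0 0 0 0"

```text
time_s: 40.25
tool_pos: [457.4, 378.1, 229.1]
ee_rot: [[-0.997, -0.079, -0.001], [-0.079, 0.997, -0.001], [0.001, -0.001, -1.0]]
ft_force: [-0.2, -0.8, -2.5]
width: 0.362
```

```bash
python3 - <<'E'
from h import *
plan(462.3,378.7,26,184.85)
E
```

```text
t 40.25 pos [457.4 378.1 229.1] shift [ -5.1   0.3 203.1] turn [-0.001 -0.001 -0.006] w 0.362 F [-0.2 -0.8 -2.5]
```

Call:
servo_tool:
  motion: "-2.5 0.3 18 0 0 -0.006;-2.5 0 28 0 0 0;0 0 35 0 0 0;0 0 32 0 0 0;0 0 26 0 0 0;0 0 20 0 0 0;0 0 14 0 0 0;0 0 9 0 0 0;0 0 6 0 0 0;0 0 0 0 0 0"

```text
time_s: 41.08
tool_pos: [462.1, 379.1, 40.9]
ee_rot: [[-0.996, -0.086, -0.001], [-0.086, 0.996, -0.001], [0.001, -0.001, -1.0]]
ft_force: [-0.6, -0.2, -1.1]
width: 0.358
```

```bash
python3 - <<'E'
from h import *
plan(462.3,378.7,26,184.85);scn('13',25,250)
E
```

```text
t 41.08 pos [462.1 379.1  40.9] shift [-0.2 -0.4 14.9] turn [-0.001 -0.001  0.002] w 0.358 F [-0.6 -0.2 -1.1]
expected head top [510.4 383.3  60.1] tail strap [390.9 372.9  54.3]
side c [530.5 392.6] size [ 6.6 17.6] ang 25.2 zmed/95 [59.3 61.1] px [180 338   8   8  21]
side c [486.5 414.8] size [22.2 86.7] ang 69.8 zmed/95 [32.1 77.3] px [178 355  23  17 100]
side c [389.1 375.6] size [10.4 35.8] ang 6.6 zmed/95 [53.3 56.2] px [241 367  17  27 137]
side red c [538.5 189. ] size [18.4 11.1] ang 73.8 zmed/95 [51.2 55.1] px [255 281   9  12  40]
side yel c [ 407.4 -109.5] size [35.  57.3] ang 56.8 zmed/95 [29.6 35.6] px [376 242  20  13 105]
side yel c [640.5 107.8] size [ 9.7 20.7] ang 9.6 zmed/95 [50.4 54.4] px [248 248   8  10  27]
side yel c [537.6 113.4] size [21.7  8.1] ang 90.0 zmed/95 [50.9 55.5] px [280 264   8  12  35]
side grn c [630.4 -38.2] size [ 5.9 15.1] ang 2.7 zmed/95 [48.5 54.7] px [293 222   5   9  18]
side grn c [531.3 -36.5] size [20.3 12.7] ang 87.2 zmed/95 [48.8 55.5] px [324 235   8  11  27]
side grn c [ 438.8 -119.8] size [18.9  7.4] ang 70.1 zmed/95 [24.8 29.
[... 170 characters left out ...]
 [55.6 58.7] px [150 282  19   4  63]
top red c [641.8 176.5] size [21.8  6.4] ang 88.6 zmed/95 [54.6 57.6] px [239 179  10   4  27]
top red c [540.7 180.9] size [21.1  7.1] ang 88.9 zmed/95 [54.5 58.9] px [236 220  10   4  28]
top yel c [641.3 110.5] size [4.9 7.7] ang 23.1 zmed/95 [54.9 57.8] px [269 180   4   3   8]
top yel c [640.5  93.8] size [4.3 6.8] ang 1.2 zmed/95 [53.1 56.1] px [276 180   4   3   8]
top yel c [ 408.3 -110.2] size [33.7 56.9] ang 60.7 zmed/95 [34.1 38.8] px [349 266  19  20 139]
top grn c [631.2 -47.3] size [ 3.3 17.1] ang 5.2 zmed/95 [55.  59.1] px [332 185   8   2  13]
top grn c [ 438.6 -124.2] size [20.1  4. ] ang 58.9 zmed/95 [30.1 32.4] px [362 264   8   5  16]
```

Call:
servo_tool:
  motion: "0 -0.4 5 0 0 0;0 0 4 0 0 0;0 0 2.5 0 0 0;0 0 1.5 0 0 0;0 0 1 0 0 0;0 0 0.7 0 0 0;0 0 0 0 0 0;0 0 0 0 0 0"

```text
time_s: 41.85
tool_pos: [462.3, 379.0, 27.1]
ee_rot: [[-0.996, -0.087, 0.0], [-0.087, 0.996, -0.0], [-0.0, -0.0, -1.0]]
ft_force: [0.5, 1.1, -2.6]
width: 0.361
```

Call:
servo_tool:
  motion: "0 0 0.7 0 0 0;0 0 0.7 0 0 0;0 0 0.5 0 0 0;0 0 0 0 0 0;0 0 0 0 0 0"

```text
time_s: 42.27
tool_pos: [462.3, 379.0, 25.7]
ee_rot: [[-0.996, -0.087, 0.0], [-0.087, 0.996, 0.0], [-0.0, 0.0, -1.0]]
ft_force: [-2.1, -1.7, 5.8]
width: 0.358
```

Touching down (+8 N). Release and lift.

Call:
servo_tool:
  motion: "0 0 0 0 0 0;0 0 0 0 0 0;0 0 0 0 0 0;0 0 0 0 0 0;0 0 0 0 0 0;0 0 0 0 0 0;0 0 0 0 0 0"
  claw: 80

```text
time_s: 42.85
tool_pos: [462.3, 379.0, 25.1]
ee_rot: [[-0.996, -0.087, -0.0], [-0.087, 0.996, -0.0], [0.0, -0.0, -1.0]]
ft_force: [0.1, 0.1, -0.4]
width: 0.687
```

Call:
servo_tool:
  motion: "0 0 -6 0 0 0;0 0 -12 0 0 0;0 0 -25 0 0 0;0 0 -35 0 0 0;0 0 -35 0 0 0;0 0 -35 0 0 0;0 0 -30 0 0 0;0 0 -15 0 0 0;0 0 0 0 0 0"

```text
time_s: 43.6
tool_pos: [463.1, 379.6, 223.3]
ee_rot: [[-0.996, -0.087, 0.006], [-0.087, 0.996, 0.004], [-0.006, 0.003, -1.0]]
ft_force: [-0.9, 1.2, -0.4]
width: 0.692
```

Call:
servo_tool:
  motion: "0 -15 0 0 0 0;0 -30 0 0 0 0;0 -38 0 0 0 0;0 -38 0 0 0 0;0 -38 0 0 0 0;0 -38 0 0 0 0;0 -38 0 0 0 0;0 -38 0 0 0 0;0 -20 0 0 0 0;0 0 0 0 0 0"

```text
time_s: 44.43
tool_pos: [487.2, 83.2, 217.4]
ee_rot: [[-0.997, -0.083, -0.002], [-0.083, 0.997, -0.001], [0.002, -0.001, -1.0]]
ft_force: [-1.1, 0.3, -0.7]
width: 0.688
```

```bash
python3 - <<'E'
from h import *
plan(0,0,0,0);scn('14',25,250)
E
```

```text
t 44.43 pos [487.2  83.2 217.4] shift [492.  -42.2 218.4] turn [ 3.000e-03 -1.000e-03 -3.058e+00] w 0.688 F [-1.1  0.3 -0.7]
expected head top [535.5  87.3 236.7] tail strap [415.9  77.3 230.9]
side c [510. 387.] size [50.2 46.6] ang 4.6 zmed/95 [43.5 46.1] px [178 339  37  33 657]
side c [389.3 375.4] size [10.5 35.4] ang 5.2 zmed/95 [39.  41.3] px [242 373  17  21 119]
side red c [640.4 182.7] size [21.7  7.9] ang 89.5 zmed/95 [52.2 55.8] px [224 263   7  11  28]
side red c [541.  181.3] size [16.2 36.4] ang 15.2 zmed/95 [50.1 56.1] px [255 280  11  13  47]
side yel c [ 408.  -109.9] size [35.4 56.6] ang 55.6 zmed/95 [29.  35.7] px [376 242  20  12  90]
side yel c [638.2 108.8] size [ 9.8 18.5] ang 0.2 zmed/95 [50.3 55.8] px [248 248   8  10  29]
side yel c [538.4 114.4] size [11.7 18.3] ang 12.1 zmed/95 [51.4 55.7] px [280 264   8  12  40]
side grn c [629.3 -38.2] size [13.1  7.6] ang 59.7 zmed/95 [50.  55.2] px [293 222   5   9  19]
side grn c [532.  -36.3] size [11.9 22.5] ang 1.9 zmed/95 [49.7 54.7] px [324 235   8  11  29]
side grn c [ 437.3 -120.1] size [22.1  7. ] ang 61.9 z
[... 185 characters left out ...]
5 [45.1 50.7] px [153 228   8  11  49]
top c [389.7 372.7] size [ 9.6 32.8] ang 5.4 zmed/95 [38.7 42.5] px [153 281  16   5  61]
top red c [641.7 178. ] size [24.9  7.1] ang 87.5 zmed/95 [54.4 59.9] px [238 179  11   4  31]
top yel c [639.7 102.7] size [24.2  6.6] ang 87.5 zmed/95 [54.1 58.8] px [269 180  11   4  27]
top yel c [ 407.2 -110.7] size [33.5 58.2] ang 55.3 zmed/95 [32.9 37.9] px [349 266  19  20 147]
top grn c [631.3 -47.5] size [ 3.2 22.3] ang 2.8 zmed/95 [55.1 58.5] px [331 185  10   2  18]
top grn c [530.9 -43.2] size [ 2.7 17. ] ang 2.9 zmed/95 [55.8 58.7] px [330 226   8   2  10]
top grn c [ 438.6 -124.1] size [20.1  3.5] ang 63.2 zmed/95 [29.7 32.8] px [362 264   8   5  13]
```

View pics/side14.png

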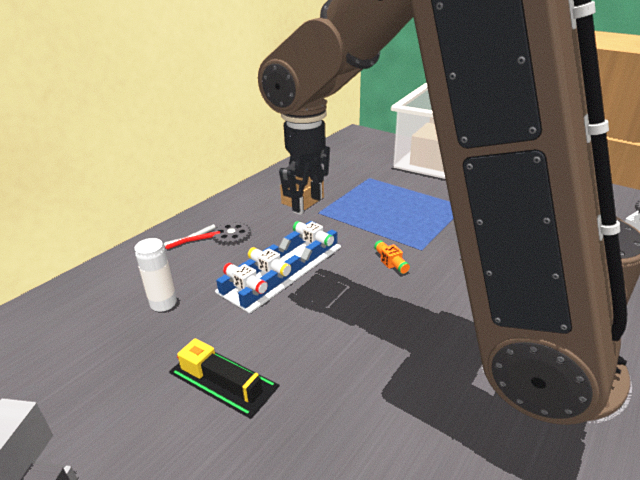

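View pics/top14.png

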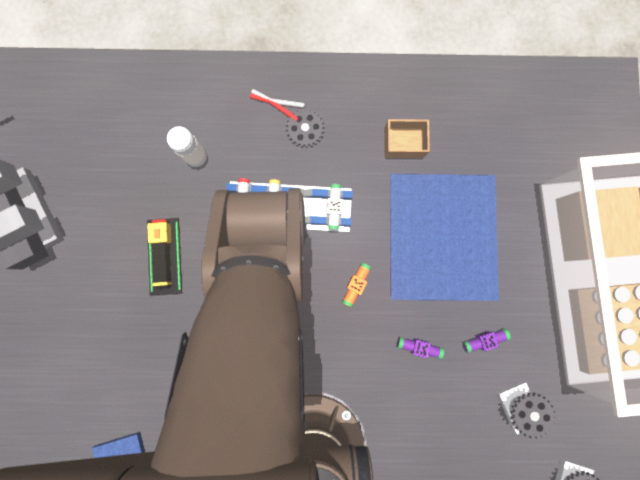

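Both final views show red, yellow and green in their own grooves, and an empty mat with no blue shaft anywhere. The scanner lies on its pad: side view (220,372), top view (160,252). The bystanders and look-alikes have not moved. Handing in.

```bash
python3 -c "
from h import *
print(bot.finish_job())"
```

```text
the job is handed in; nothing more can be done
None
```

I laid the three shafts that were on the mat (red, yellow and green) in the V-rack, scanned them in that order, and put the scanner back on its pad. No blue shaft was present. The job was handed in at about 44 s.

**Rack:** red is in the +112.5 mm groove, yellow in +37.5 and green in −112.5. The last images put the ring tops at z of about 55–56 mm, which fits a cradled shaft (43.4 + 13).

**Scans:** each shaft was aimed at from 10 cm by calculation and held still for at least 1.2 s. The interface gives no read signal, so the reads themselves are not confirmed.

**Scanner:** it is flat on the pad, about 1–2 mm from the pad centre and within about 1° of its line.

**Disagreements and events:** the two cameras differed by 2–3 mm in y on the scanner and pad, so I averaged them. I saw no knock or slackened grip, and the can, gear, carton and look-alikes look untouched.

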